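# Set up the honing jig

## Robot

A 7-joint arm with a two-finger parallel gripper is mounted at the origin on a cart in front of the work surface, level with it; the furniture and walls round the work are solid. World frame = base frame: x ahead of the robot, y to its left, z up, the work surface at z = 0. Lengths are in m, angles in rad, forces in N, time in s.
With the tool pointing down it reaches from about 0.4 to 0.85 m from the base axis. Payload 6.9 kg.
Tool frame: the origin (TCP) lies at the very end of the fingers, on their centre line; the grasp point (between the pads) lies robot.grasp_offset behind it (robot.grasp_offset is the distance from the TCP to the grasp point, in m); z points along the fingers, y is the line along which they close (so a half turn about z gives the same grasp; the last joint's range is limited). The gripper opens to 85 mm and grips with 20 to 120 N. Pads are 22 mm wide; open, the fingers measure 114 mm over their backs; the gripper's body (76 mm by 85 mm) begins 54 mm behind the grasp point. The pads swing forward as they close: fully open they stand 13 mm farther back than shut.
Start: joints at [1.224, 0.507, -0.238, 1.5, 0.126, 1.149, -0.155], TCP at [0.273, -0.562, 0.208] pointing down, gripper open.
Joint ranges: [-3.08, 3.08], [-0.24, 2.05], [-1.43, 1.35], [0, 2.5], [-1.52, 4.66], [0.17, 1.96], [-2.89, 2.89]. Speed limits (rad/s): [2.39, 2.39, 3.14, 3.14, 3.14, 3.14, 3.14].

## Interface

Orientations are given as [roll, pitch, yaw] about the fixed x, y, z axes, in that order (R = Rz(yaw) Ry(pitch) Rx(roll)).
In Python, from plant import robot gives the robot as it stands. The module is installed in compiled form; this text tells all that it offers.
- The arm moves only by the tool servo_tool, never from a script. Its argument "motion" is a list of rows, each a list of 4 numbers: the shift along the tool's x, y, z in mm, then the turn about the tool's z in rad. In form: [[tx, ty, tz, spin], ...]. A call has 1 to 12 rows; each row shifts and turns the commanded pose from where the row before left it, along the tool's axes as they then stand; what a row does not reach is not made up. A row lasts 1/10 s, in which the tool goes at most 50 mm and 8.59 degrees, less where a joint would pass 70% of its speed; a pose out of reach is approached as far as the arm can. A call is refused whole if a number of a shift passes 50 or a number of a turn 0.15, either way. A call with a gripper value outside its range is refused whole. "grip" is the finger opening in mm, from 0 to 85.4, set as the call begins (left out, the last holds). The fingers move at their own pace and stop on an object; "force" is the grip in N (left out, the last holds). Time passes only in rows, so rows that do not move let the fingers close. It gives the time, the measured TCP pose, the force, the opening and the grip force at its end, in the units of the state.
- robot.get_state(): the state, without advancing time (a new reading comes with each control period).
- robot.camera(name): name is "scene" or "side" or "wrist"; returns (picture, depth): 480x640x3 uint8, blue, green, red; 480x640 float32, m along the optical axis (not along the pixel's ray), 0 where there is no reading.
- robot.camera_model(name): a dict with "camera_matrix" (3x3 intrinsics, pixels), "position" and "attitude" of the camera in the world; the wrist camera has in their place "hand_eye" (4x4, takes a point from camera to tool coordinates, whose origin is the TCP and whose axes are the flange's). Camera axes: x right, y up, looking along -z (the intrinsics and any distortion apply to the point x, -y, -z); pixel columns grow to the right and rows downward; lengths in m; the calibration is good to about 2 mm. A picture is of the moment at which its call begins: read the wrist's pose just before it. camera_model takes no time and is no camera call.
- robot.finish_job(): hands the job in; it is judged then, once.
The state is a dict: "time_s": time; "qpos": joint angles; "joint_velocities": joint speeds; "joint_efforts": joint torques, N m; "ee_pos": TCP position; "tcp_rot": TCP orientation; "wrist_force": force on the tool from outside, world axes, zero at the start; "moment": the same for the moment, N m; "gripper_width": opening from 0.0 (shut) to 1.0 (fully open); "finger_force": force on a finger pad.
Only numpy, scipy, OpenCV 4.12 (cv2) and the standard library are available. Lean on these libraries where they do the work, as an engineer would, in place of code of your own. Each camera call takes 0.05 s, during which the arm holds its last target. There are 200 camera calls.

## Task

Set up the honing jig for sharpening: first turn its dial back until the pointer reads zero. Then fit every hone plate lying on the plywood sheet into a bay of its own: lift the bay's spring clip, slide the plate in flat, front edge first, fully home against the stop, and lower the clip onto it. Finish with all three clips down (also that of a bay left empty), the dial still at zero, and the other things on the bench left alone.

Things in the scene. Friction and masses are not known exactly. Their poses are not given: they have to be found in the camera images.
- jig: Honing jig, fixed on the bench: wooden base, x -70 to +55 mm, y -167 to +167 mm, 16 mm high; origin under it on the bench, x from the open bay fronts (robot side) to the stops at x = 25 mm, y left, z up. Three bays at y = -40, +40, +120 mm: beds at z = 16 mm between guide strips 8 mm high, 49 mm apart, 55 mm long and then flared over 20 mm in front, entered along +x. Dial at x = -5, y = -122 mm.
- dial (a joint): Angle dial: round black knob with a bar grip, turning about the vertical. Rad: 0 = white pointer line of the bar at the long zero mark of the scale (on the robot side), grows anticlockwise from above; travel -1.4 to +1.4; starts at 0.5 to 1.2; light friction (0.04 N m), stays where left. Scale marks every 10 degrees.
- dial_grip (a point): Point on the dial's axis in its bar grip. The bar is 38 mm long, 11 mm thick and reaches from 14 mm below this point to 12 mm above it; at value 0 it lies along the jig's x axis and it turns with the dial (value q = turned q anticlockwise from above). The point's axes are the jig's and do not turn.
- clip0 (a joint): Spring clip of bay 0 (bay 0 next to the dial, bay 2 leftmost). Rad: 0 = down on the empty bed, about 0.08 = down on a 5 mm plate, 1.4 = fully up and back. Over-centre by its light spring and heavy roller: left below 1.0 it falls shut and presses with about 0.7 N, left above 1.1 it swings up to 1.4 and stays. Starts down.
- clip0_grip (a point): Centre of the brass grip roller on the free end of clip 0: 24 mm long along the jig's y, 18 mm in diameter, flat ends; can be pinched by its ends from above and pivots in the fingers. Moves with the clip: at 0 it is 66 mm above the bench, 40 mm in front of and 34 mm above the hinge line; goes up and back (+x) as the clip opens.
- bay0_stop (a point): Foot of the stop of bay 0, on the bed (16 mm up): the middle of a plate's front lower edge comes here. A fixed lip overhangs the last 12 mm before it, 8.5 mm above the bed (its top 12.5 mm), so plates must be slid in. The clip's hinge line runs along the jig's y axis 16 mm above and 6 mm behind (+x) this point. Axes as the jig's.
- clip1 (a joint): Spring clip of bay 1 (bay 0 next to the dial, bay 2 leftmost). Rad: 0 = down on the empty bed, about 0.08 = down on a 5 mm plate, 1.4 = fully up and back. Over-centre by its light spring and heavy roller: left below 1.0 it falls shut and presses with about 0.7 N, left above 1.1 it swings up to 1.4 and stays. Starts down.
- clip1_grip (a point): Centre of the brass grip roller on the free end of clip 1: 24 mm long along the jig's y, 18 mm in diameter, flat ends; can be pinched by its ends from above and pivots in the fingers. Moves with the clip: at 0 it is 66 mm above the bench, 40 mm in front of and 34 mm above the hinge line; goes up and back (+x) as the clip opens.
- bay1_stop (a point): Foot of the stop of bay 1, on the bed (16 mm up): the middle of a plate's front lower edge comes here. A fixed lip overhangs the last 12 mm before it, 8.5 mm above the bed (its top 12.5 mm), so plates must be slid in. The clip's hinge line runs along the jig's y axis 16 mm above and 6 mm behind (+x) this point. Axes as the jig's.
- clip2 (a joint): Spring clip of bay 2 (bay 0 next to the dial, bay 2 leftmost). Rad: 0 = down on the empty bed, about 0.08 = down on a 5 mm plate, 1.4 = fully up and back. Over-centre by its light spring and heavy roller: left below 1.0 it falls shut and presses with about 0.7 N, left above 1.1 it swings up to 1.4 and stays. Starts down.
- clip2_grip (a point): Centre of the brass grip roller on the free end of clip 2: 24 mm long along the jig's y, 18 mm in diameter, flat ends; can be pinched by its ends from above and pivots in the fingers. Moves with the clip: at 0 it is 66 mm above the bench, 40 mm in front of and 34 mm above the hinge line; goes up and back (+x) as the clip opens.
- bay2_stop (a point): Foot of the stop of bay 2, on the bed (16 mm up): the middle of a plate's front lower edge comes here. A fixed lip overhangs the last 12 mm before it, 8.5 mm above the bed (its top 12.5 mm), so plates must be slid in. The clip's hinge line runs along the jig's y axis 16 mm above and 6 mm behind (+x) this point. Axes as the jig's.
- plate_a: Hone plate: flat steel, 90 (x) x 44 (y) x 5 (z) mm, 56 to 112 g, lying on a plywood sheet 18 mm thick; origin at the centre of its underside, x towards the front edge, which goes in first. At the rear a dark wooden grip block 20 x 20 mm, centre x = -33 mm, 5 to 40 mm above the underside, to pinch across y (or x). All alike, any bay. Two or three are present; an absent one reads None from the start.
- plate_a_tip (a point): Middle of the front lower edge of plate a (x = +45 mm).
- plate_b: Hone plate: flat steel, 90 (x) x 44 (y) x 5 (z) mm, 56 to 112 g, lying on a plywood sheet 18 mm thick; origin at the centre of its underside, x towards the front edge, which goes in first. At the rear a dark wooden grip block 20 x 20 mm, centre x = -33 mm, 5 to 40 mm above the underside, to pinch across y (or x). All alike, any bay. Two or three are present; an absent one reads None from the start.
- plate_b_tip (a point): Middle of the front lower edge of plate b (x = +45 mm).
- plate_c: Hone plate: flat steel, 90 (x) x 44 (y) x 5 (z) mm, 56 to 112 g, lying on a plywood sheet 18 mm thick; origin at the centre of its underside, x towards the front edge, which goes in first. At the rear a dark wooden grip block 20 x 20 mm, centre x = -33 mm, 5 to 40 mm above the underside, to pinch across y (or x). All alike, any bay. Two or three are present; an absent one reads None from the start.
- plate_c_tip (a point): Middle of the front lower edge of plate c (x = +45 mm).
- small_blank: Bystander, loose: octagonal wood blank, 58 x 61 x 36 mm, on the plywood sheet; origin at the centre of its underside. Leave it where it is.
- wedge: Bystander, loose: wooden wedge, 89 x 46 x 26 mm, on the plywood sheet; origin at the centre of its underside. Leave it where it is.
- bowl: Bystander, loose: turned wooden bowl, 95 mm across, 39 mm high; origin at the centre of its underside. Leave it where it is.
- tape: Bystander, loose: yellow tape measure, 89 x 80 x 32 mm; origin at the centre of its underside. Leave it where it is.
- tin: Bystander, loose: round tin with a red lid, 67 mm across, 32 mm high; origin at the centre of its underside. Leave it where it is.

How it is judged:
On the way, in this order (a step that is already met when the one before it is completed fails the run):
1. the dial is turned to zero before the jig is loaded (value of joint dial between -0.08 and 0.08 rad), for 0.2 s.
2. every plate is home in a bay with all clips down (((horizontal distance between plate_a_tip and bay0_stop below 0.006 m and z of plate_a_tip in the frame of jig between 0.013 and 0.02 m and angle between the x axis of plate_a and the x axis of jig, either way round below 0.1 rad and angle between plate_a's own z axis and vertical below 0.1 rad) or (horizontal distance between plate_a_tip and bay1_stop below 0.006 m and z of plate_a_tip in the frame of jig between 0.013 and 0.02 m and angle between the x axis of plate_a and the x axis of jig, either way round below 0.1 rad and angle between plate_a's own z axis and vertical below 0.1 rad) or (horizontal distance between plate_a_tip and bay2_stop below 0.006 m and z of plate_a_tip in the frame of jig between 0.013 and 0.02 m and angle between the x axis of plate_a and the x axis of jig, either way round below 0.1 rad and angle between plate_a's own z axis and vertical below 0.1 rad)) and ((horizontal distance between plate_b_tip and bay0_stop below 0.006 m and z of plate_b_tip in the frame of jig between 0.013 and 0.02 m and angle between the x axis of plate_b and the x axis of jig, either way round below 0.1 rad and angle between plate_b's own z axis and vertical below 0.1 rad) or (horizontal distance between plate_b_tip and bay1_stop below 0.006 m and z of plate_b_tip in the frame of jig between 0.013 and 0.02 m and angle between the x axis of plate_b and the x axis of jig, either way round below 0.1 rad and angle between plate_b's own z axis and vertical below 0.1 rad) or (horizontal distance between plate_b_tip and bay2_stop below 0.006 m and z of plate_b_tip in the frame of jig between 0.013 and 0.02 m and angle between the x axis of plate_b and the x axis of jig, either way round below 0.1 rad and angle between plate_b's own z axis and vertical below 0.1 rad)) and ((horizontal distance between plate_c_tip and bay0_stop below 0.006 m and z of plate_c_tip in the frame of jig between 0.013 and 0.02 m and angle between the x axis of plate_c and the x axis of jig, either way round below 0.1 rad and angle between plate_c's own z axis and vertical below 0.1 rad) or (horizontal distance between plate_c_tip and bay1_stop below 0.006 m and z of plate_c_tip in the frame of jig between 0.013 and 0.02 m and angle between the x axis of plate_c and the x axis of jig, either way round below 0.1 rad and angle between plate_c's own z axis and vertical below 0.1 rad) or (horizontal distance between plate_c_tip and bay2_stop below 0.006 m and z of plate_c_tip in the frame of jig between 0.013 and 0.02 m and angle between the x axis of plate_c and the x axis of jig, either way round below 0.1 rad and angle between plate_c's own z axis and vertical below 0.1 rad)) and value of joint each of clip0, clip1, clip2 below 0.17 rad), for 0.3 s.
At the end, for the whole second after the job is handed in: The dial reads zero within 0.08 rad; every plate present lies flat in a bay of its own, the middle of its front edge within 6 mm of the stop point (seen from above) and turned less than 0.1 rad; all three clips are down (below 0.17 rad); plates at rest (all of step 1 and all of step 2 and linear speed of each of plate_a, plate_b, plate_c below 0.02 m/s); the robot touches nothing.
It fails at once if a bystander (blank, wedge, bowl, tape measure, tin) is moved more than 4 cm (distance of any of small_blank, wedge, bowl, tape, tin from where it was at the start of the episode above 0.04 m).
Of plate_a, plate_b, plate_c only 2 to 3 are there at a start; the rules pass over those that are not, and their reading is None.
At some moment in a run one of plate_a, plate_b, plate_c may be knocked a few centimetres aside while the robot is not near it.
Once in a run the grip may slacken for a moment while it holds something.
It also fails if it takes over 210 s, if anything falls off the work surface, if the arm or the gripper's body presses on something with over 40 N, if the wrist force passes 120 N, or if a joint passes its speed limit or range.

## Working session

There is one attempt and no reset: what is moved stays moved. The work goes in short steps, Python scripts to look and compute and a tool call to move; the robot and the scene stay as the last step left them, time stands still between calls to the robot, and variables do not carry over. Pictures are saved under pics/ and viewed, at most 14 in all, crops included, and the job is handed in when it is done.

Besides the shell and the picture viewer there is one more tool, called after ">>>" as name([rows], argument=value, ...), one row to a line, values as JSON. servo_tool: Moves the arm, as the interface text tells. Its arguments: {"type":"object","properties":{"motion":{"type":"array"},"grip":{"type":"number"},"force":{"type":"number"}},"required":["motion"]}

```bash
mkdir -p pics; ls
cat > h.py <<'E'
import numpy as np, cv2
from plant import robot
from scipy.spatial.transform import Rotation as R
def cam(n):
    st=robot.get_state(); img,d=robot.camera(n); m=robot.camera_model(n)
    return st,img,d,m
def cloud(n):
    st,img,d,m=cam(n)
    K=np.array(m["camera_matrix"]); v,u=np.mgrid[0:480,0:640]
    dist=m.get("distortion")
    x=(u-K[0,2])/K[0,0]; y=(v-K[1,2])/K[1,1]
    P=np.stack([x*d,-y*d,-d],-1)
    if "hand_eye" in m:
        H=np.array(m["hand_eye"]); P=P@H[:3,:3].T+H[:3,3]
        T=R.from_euler('xyz',st["tcp_rot"]).as_matrix() if len(st["tcp_rot"])==3 else None
        P=P@T.T+np.array(st["ee_pos"])
    else:
        a=np.array(m["attitude"]); A=a if a.shape==(3,3) else R.from_euler('xyz',a).as_matrix()
        P=P@A.T+np.array(m["position"])
    P[d<=0]=np.nan
    return st,img,P,m
E
python3 - <<'E'
from h import *
print(robot.get_state(), robot.grasp_offset)
for n in ("scene","side","wrist"):
    st,img,P,m=cloud(n); print(n,m); cv2.imwrite(f"pics/{n}0.png",img); np.save(f"{n}0.npy",P)
E
```

```text
pics
{'time_s': 0.0, 'qpos': array([ 1.22352212,  0.50832935, -0.23751975,  1.50115684,  0.1257241 ,
        1.14892448, -0.15483464]), 'joint_velocities': array([-6.71375384e-04, -2.22695781e-04,  3.10632738e-05,  1.97567515e-03,
        1.04122891e-03, -8.81594721e-04, -4.45159202e-04]), 'joint_efforts': array([-6.02383807e-04, -6.20583487e+01, -2.18657658e+00, -2.49654526e+01,
        1.27115744e-02,  1.18986773e-02, -2.41350129e-06]), 'ee_pos': array([ 0.27308342, -0.56155448,  0.20692655]), 'tcp_rot': array([-3.13976812e+00,  6.50303952e-05,  4.52765168e-01]), 'wrist_force': array([0.14935162, 0.16718064, 0.08573007]), 'moment': array([ 0.03700271, -0.04287581,  0.01891443]), 'finger_force': 0.0, 'gripper_width': 0.999522789971243} 0.0187
scene {'camera_matrix': array([[587.84860516,   0.        , 320.58812767],
       [  0.        , 587.84860516, 237.66997662],
       [  0.        ,   0.        ,   1.        ]]), 'position': array([-0.22785491,  0.51473484,  1.2545956 ]), 'attitude': array([ 0.6662124 ,  0.01166876, -2.2498033 ])}
side {'camera_matrix': array([[438.85506069,   0.        , 316.75470457],
       [  0.        , 438.85506069, 239.80504447],
       [  0.        ,   0.        ,   1.        ]]), 'position': array([0.21065376, 1.17030706, 0.58340855]), 'attitude': array([ 1.20173799, -0.00907412, -2.92025513])}
wrist {'camera_matrix': array([[431.23867233,   0.        , 323.52920467],
       [  0.        , 431.23867233, 244.51989672],
       [  0.        ,   0.        ,   1.        ]]), 'hand_eye': array([[-7.56527116e-04,  9.58468380e-01,  2.85197813e-01,
         7.25120105e-02],
       [ 9.99999561e-01,  5.67248213e-04,  7.46279593e-04,
         6.76066575e-04],
       [ 5.53507443e-04,  2.85198253e-01, -9.58468388e-01,
        -1.64667651e-01],
       [ 0.00000000e+00,  0.00000000e+00,  0.00000000e+00,
         1.00000000e+00]])}
```

View pics/scene0.png

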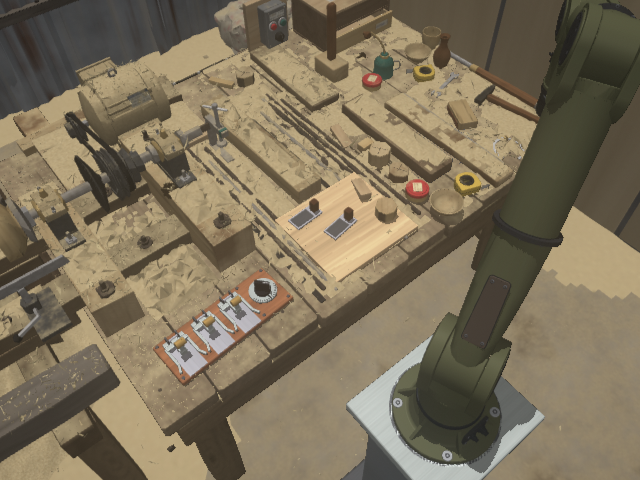

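View pics/side0.png

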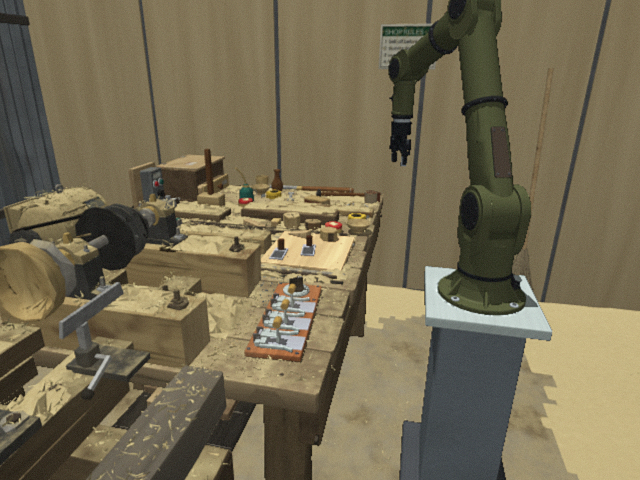

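The scene shows the jig (150-290, 265-385), with its dial at (262,290), and two plates on the plywood at (305,215) and (340,228). The wedge is at (360,188) and the blank at (386,208). Tin, bowl and tape lie at (418,190), (448,205) and (467,182).

Run:
```python
from h import *
img=cv2.imread("pics/scene0.png"); P=np.load("scene0.npy")
for n,(u,v) in dict(dial=(262,290),pa=(305,215),pb=(340,228),blockA=(314,203),blockB=(348,213),wedge=(360,188),blank=(386,208),tin=(418,188),bowl=(448,205),tape=(467,182),c0=(237,302),c1=(210,320),c2=(183,342),benchj=(240,400),ply=(340,255)).items(): print(n,P[v,u].round(3))
hsv=cv2.cvtColor(img,cv2.COLOR_BGR2HSV)
m=(hsv[...,0]<14)&(hsv[...,1]>120)&(hsv[...,2]>60); m[:, 300:]=0; m[:260]=0
q=P[m]; q=q[np.isfinite(q[:,0])]; z=np.median(q[:,2]); print(len(q),z)
q=q[abs(q[:,2]-z)<.006]
r=cv2.minAreaRect((q[:,:2]*1000).astype(np.float32)); print(r, cv2.boxPoints(r))
big=cv2.resize(img[150:390,140:480],None,fx=2.3,fy=2.3,interpolation=cv2.INTER_CUBIC); cv2.imwrite("pics/crop0.png",big)
```

```text
dial [0.493 0.138 0.031]
pa [ 0.623 -0.099  0.023]
pb [ 0.525 -0.142  0.027]
blockA [ 0.615 -0.125  0.061]
blockB [ 0.533 -0.176  0.056]
wedge [ 0.591 -0.27   0.042]
blank [ 0.482 -0.267  0.055]
tin [ 0.491 -0.4    0.035]
bowl [ 0.404 -0.435  0.014]
tape [ 0.419 -0.523  0.037]
c0 [0.48  0.215 0.07 ]
c1 [0.479 0.291 0.071]
c2 [0.468 0.369 0.073]
benchj [ 0.357  0.318 -0.125]
ply [ 0.461 -0.088  0.018]
1870 0.016790532920175738
((485.3575744628906, 255.2010498046875), (125.79691314697266, 333.2310485839844), 4.594393253326416) [[409.3151  416.24295]
 [436.00735  84.08266]
 [561.4      94.15915]
 [534.70776 426.31946]]
```

View pics/crop0.png

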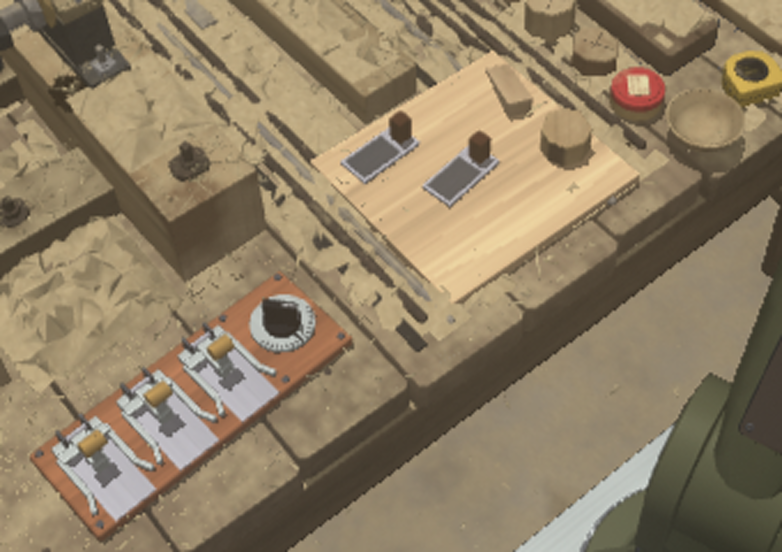

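The crop shows the jig with its dial pointer off towards lower right, three clips down, and two plates whose dark grip blocks are on the right and fronts lower left. I'll look from closer with the wrist camera.

```bash
cat >> h.py <<'E'
def go(x,y,z,yaw,step=50,n=None,pure=False):
    """rows (tool axes) from measured pose to world mm target; yaw of tool"""
    st=robot.get_state(); p=np.array(st["ee_pos"])*1000; y0=st["tcp_rot"][2]
    d=np.array([x,y,z])-p; dy=(yaw-y0+np.pi)%(2*np.pi)-np.pi
    n=n or max(1,int(np.ceil(max(np.linalg.norm(d)/step,abs(dy)/.14))))
    rows=[]
    for i in range(n):
        a=y0+dy*i/n; M=np.array([[np.cos(a),np.sin(a),0],[np.sin(a),-np.cos(a),0],[0,0,-1]])
        s=M.T@d/n; rows.append([round(float(k),1) for k in s]+[round(-dy/n,3)])
    print("at",p.round(1),"rot",np.round(st["tcp_rot"],3),"d",d.round(1),"n",n); print(rows)
E
python3 - <<'E'
from h import *
go(510,-140,300,0.08)
E
```

```text
at [ 273.2 -561.7  207.2] rot [-3.14   0.     0.453] d [236.8 421.7  92.8] n 10
[[39.7, -27.6, -9.3, np.float64(0.037)], [38.7, -29.0, -9.3, np.float64(0.037)], [37.6, -30.4, -9.3, np.float64(0.037)], [36.4, -31.8, -9.3, np.float64(0.037)], [35.2, -33.2, -9.3, np.float64(0.037)], [33.9, -34.4, -9.3, np.float64(0.037)], [32.6, -35.7, -9.3, np.float64(0.037)], [31.3, -36.9, -9.3, np.float64(0.037)], [29.9, -38.0, -9.3, np.float64(0.037)], [28.5, -39.1, -9.3, np.float64(0.037)]]
```

>>> servo_tool([
  [39.7, -27.6, -9.3, 0.037],
  [38.7, -29, -9.3, 0.037],
  [37.6, -30.4, -9.3, 0.037],
  [36.4, -31.8, -9.3, 0.037],
  [35.2, -33.2, -9.3, 0.037],
  [33.9, -34.4, -9.3, 0.037],
  [32.6, -35.7, -9.3, 0.037],
  [31.3, -36.9, -9.3, 0.037],
  [29.9, -38, -9.3, 0.037],
  [28.5, -39.1, -9.3, 0.037],
  [0, 0, 0, 0],
  [0, 0, 0, 0],
], grip=85)

```text
time_s: 1.35
ee_pos: [0.51, -0.1387, 0.3007]
tcp_rot: [-3.141, 0.0, 0.086]
wrist_force: [-0.1, 0.1, -0.1]
gripper_width: 0.995
finger_force: 0.0
```

Run:
```python
from h import *
st,img,P,m=cloud("wrist"); cv2.imwrite("pics/w1.png",img); np.save("w1.npy",P); print(st["ee_pos"],st["tcp_rot"])
go(497,134,250,0.08)
```

```text
[ 0.51003588 -0.1387237   0.30066358] [-3.14147058e+00  1.64637954e-04  8.64261528e-02]
at [ 509.3 -140.4  300.4] rot [3.141e+00 1.000e-03 8.400e-02] d [-12.3 274.4 -50.4] n 6
[[1.8, -45.7, 8.4, np.float64(0.001)], [1.7, -45.7, 8.4, np.float64(0.001)], [1.7, -45.7, 8.4, np.float64(0.001)], [1.7, -45.7, 8.4, np.float64(0.001)], [1.7, -45.7, 8.4, np.float64(0.001)], [1.6, -45.7, 8.4, np.float64(0.001)]]
```

View pics/w1.png

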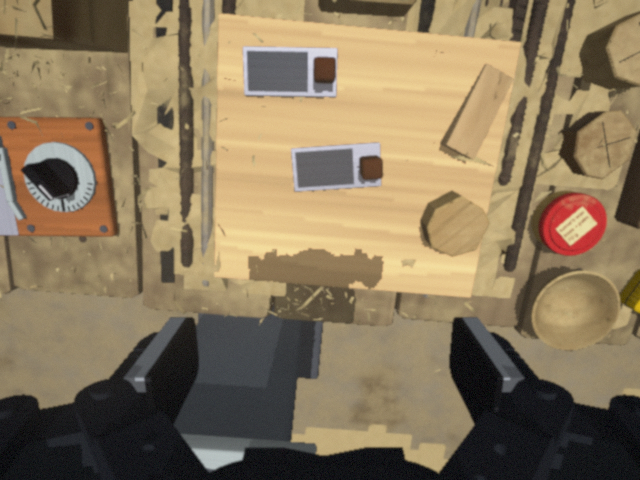

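Seen from the wrist: the two plates at (290,72) and (338,168), with fronts to the left (+y), the wedge, blank, tin and bowl to the right, and the dial on the left at (58,177). Next I'll go over the dial.

>>> servo_tool([
  [-8, -45.7, 8.4, 0],
  [-8, -45.7, 8.4, 0],
  [-8, -45.7, 8.4, 0.003],
  [-8, -45.7, 8.4, 0],
  [-8, -45.7, 8.4, 0],
  [-8, -45.7, 8.4, 0],
  [0, 0, 0, 0],
  [0, 0, 0, 0],
])

```text
time_s: 2.2
ee_pos: [0.4393, 0.1284, 0.25]
tcp_rot: [3.141, 0.001, 0.08]
wrist_force: [0.5, -0.5, 0.6]
gripper_width: 0.999
finger_force: 0.0
```

Run:
```python
from h import *
st,img,P,m=cloud("wrist"); cv2.imwrite("pics/w2.png",img); np.save("w2.npy",P); print(st["ee_pos"],st["tcp_rot"])
print(st["qpos"].round(2))
# dial bar top: z ~ max near dial
dc=np.array([.4976,.1338]); r=np.hypot(P[...,0]-dc[0],P[...,1]-dc[1])
b=(r<.035)&(P[...,2]>.03); q=P[b]; print(len(q),np.percentile(q[:,2],[5,50,95]))
t=q[q[:,2]>np.percentile(q[:,2],95)-.004]
print(cv2.minAreaRect((t[:,:2]*1000).astype(np.float32)))
hsv=cv2.cvtColor(img,cv2.COLOR_BGR2HSV)
mm=(hsv[...,0]<14)&(hsv[...,1]>120)&(hsv[...,2]>60)&(abs(P[...,2]-.016)<.008)
q=P[mm]; print(len(q), np.median(q[:,2])); r=cv2.minAreaRect((q[:,:2]*1000).astype(np.float32)); print(r); print(cv2.boxPoints(r))
```

```text
[0.43929965 0.12839057 0.25004725] [3.14076254e+00 8.19139341e-04 8.00524841e-02]
[ 0.03  0.22 -0.47  1.84  0.11  1.1  -1.97]
693 [0.03084366 0.05429979 0.05579785]
((498.39569091796875, 133.4109649658203), (38.69169998168945, 10.963738441467285), 40.88083267211914)
18534 0.014475646838550932
((487.36199951171875, 254.96742248535156), (123.90626525878906, 333.8359375), 4.290434837341309)
[[413.09497 416.78275]
 [438.07     83.88237]
 [561.629    93.1521 ]
 [536.654   426.0525 ]]
```

View pics/w2.png

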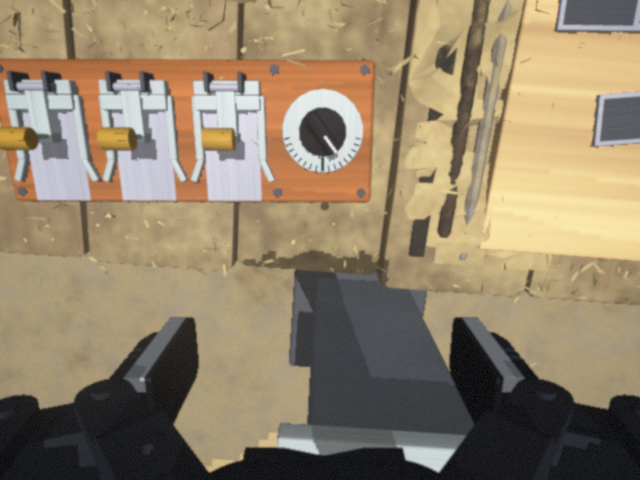

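Pointer at (333,147), i.e. q ≈ 0.635 (bar at 40.9° in the world). All three clips are down and the beds empty. Depth puts the bar centre at (498.4,133.4), 38.7 × 11 mm, with its top at z 0.056, which agrees with the description.

Run:
```python
from h import *
go(498.4,133.4,120,0.7135,n=6)
```

```text
at [439.8 127.4 250.2] rot [3.14  0.    0.078] d [  58.6    6.  -130.2] n 6
[[9.8, -0.2, 21.7, np.float64(-0.106)], [9.8, 0.8, 21.7, np.float64(-0.106)], [9.6, 1.8, 21.7, np.float64(-0.106)], [9.4, 2.8, 21.7, np.float64(-0.106)], [9.0, 3.8, 21.7, np.float64(-0.106)], [8.6, 4.7, 21.7, np.float64(-0.106)]]
```

>>> servo_tool([
  [9.8, -0.2, 21.7, -0.106],
  [9.8, 0.8, 21.7, -0.106],
  [9.6, 1.8, 21.7, -0.106],
  [9.4, 2.8, 21.7, -0.106],
  [9, 3.8, 21.7, -0.106],
  [8.6, 4.7, 21.7, -0.106],
  [0, 0, 0, 0],
  [0, 0, 0, 0],
], grip=45, force=25)

```text
time_s: 3.05
ee_pos: [0.4981, 0.1336, 0.1202]
tcp_rot: [-3.141, 0.001, 0.71]
wrist_force: [0.8, 0.0, 0.3]
gripper_width: 0.524
finger_force: 0.0
```

Run:
```python
from h import *
go(498.4,133.4,33,0.7135,n=6)
```

```text
at [498.1 133.6 120.2] rot [-3.141e+00  1.000e-03  7.100e-01] d [  0.3  -0.2 -87.2] n 6
[[0.0, 0.1, 14.5, np.float64(-0.001)], [0.0, 0.1, 14.5, np.float64(-0.001)], [0.0, 0.1, 14.5, np.float64(-0.001)], [0.0, 0.1, 14.5, np.float64(-0.001)], [0.0, 0.1, 14.5, np.float64(-0.001)], [0.0, 0.1, 14.5, np.float64(-0.001)]]
```

>>> servo_tool([
  [0, 0, 15, 0],
  [0, 0, 15, 0],
  [0, 0, 15, 0],
  [0, 0, 15, 0],
  [0, 0, 14, 0],
  [0, 0, 13, 0],
  [0, 0, 0, 0],
  [0, 0, 0, 0],
])

```text
time_s: 3.85
ee_pos: [0.4983, 0.1354, 0.0339]
tcp_rot: [3.141, -0.0, 0.715]
wrist_force: [-0.4, -0.2, 0.8]
gripper_width: 0.528
finger_force: 0.0
```

>>> servo_tool([
  [0, 0, 0, 0],
  [0, 0, 0, 0],
  [0, 0, 0, 0],
  [0, 0, 0, 0],
  [0, 0, 0, 0],
  [0, 0, 0, 0],
  [0, 0, 0, 0],
  [0, 0, 0, 0],
], grip=0, force=40)

```text
time_s: 4.65
ee_pos: [0.498, 0.1355, 0.0332]
tcp_rot: [-3.141, 0.0, 0.716]
wrist_force: [-0.0, 0.7, 0.6]
gripper_width: 0.001
finger_force: 0.0
```

>>> servo_tool([
  [0, 0, 0, 0.1],
  [0, 0, 0, 0.1],
  [0, 0, 0, 0.1],
  [0, 0, 0, 0.1],
  [0, 0, 0, 0.1],
  [0, 0, 0, 0.1],
  [0, 0, 0, 0.032],
  [0, 0, 0, 0],
  [0, 0, 0, 0],
  [0, 0, 0, 0],
])

```text
time_s: 5.65
ee_pos: [0.498, 0.1355, 0.0332]
tcp_rot: [-3.141, 0.0, 0.085]
wrist_force: [-0.3, 0.8, -0.6]
gripper_width: -0.003
finger_force: 0.0
```

>>> servo_tool([
  [0, 0, 0, 0],
  [0, 0, 0, 0],
  [0, 0, 0, 0],
  [0, 0, -15, 0],
  [0, 0, -20, 0],
  [0, 0, -30, 0],
  [-10, 0, -40, 0],
  [-25, 0, -40, 0],
  [-25, 0, -40, 0],
  [0, 0, 0, 0],
  [0, 0, 0, 0],
], grip=45)

```text
time_s: 6.75
ee_pos: [0.4385, 0.1304, 0.2191]
tcp_rot: [3.141, -0.003, 0.084]
wrist_force: [0.1, -0.6, -0.4]
gripper_width: 0.524
finger_force: 0.0
```

Run:
```python
from h import *
st,img,P,m=cloud("wrist"); cv2.imwrite("pics/w3.png",img); np.save("w3.npy",P); print(st["ee_pos"],st["tcp_rot"],st["time_s"])
dc=np.array([.4984,.1334]); r=np.hypot(P[...,0]-dc[0],P[...,1]-dc[1])
b=(r<.035)&(P[...,2]>.045); t=P[b]
print(cv2.minAreaRect((t[:,:2]*1000).astype(np.float32)))
hsv=cv2.cvtColor(img,cv2.COLOR_BGR2HSV)
mm=(hsv[...,0]<14)&(hsv[...,1]>120)&(hsv[...,2]>60)&(abs(P[...,2]-.016)<.008)
q=P[mm]; r=cv2.minAreaRect((q[:,:2]*1000).astype(np.float32)); print(r); print(cv2.boxPoints(r))
# rollers
br=(hsv[...,0]>14)&(hsv[...,0]<30)&(hsv[...,1]>130)&(P[...,2]>.062)&(P[...,2]<.085)
n,l,s,c=cv2.connectedComponentsWithStats(br.astype(np.uint8))
for i in range(1,n):
    if s[i,4]>60: t=P[l==i]; print(s[i,:5],(np.median(t,0)*1000).round(1),(np.nanmin(t,0)*1000).round(1),(np.nanmax(t,0)*1000).round(1))
```

```text
[0.43854277 0.13040131 0.2190634 ] [ 3.14149043e+00 -2.84151392e-03  8.38148054e-02] 6.75
((498.33184814453125, 133.36331176757812), (38.78098678588867, 10.989948272705078), 40.85490417480469)
((487.5302734375, 252.18478393554688), (124.5738754272461, 327.8580017089844), 4.239462852478027)
[[413.2953  411.06067]
 [437.53223  84.09976]
 [561.76526  93.3089 ]
 [537.5283  420.2698 ]]
[  0 127  11  25 190] [476.1 362.6  66.9] [468.3 361.2  62.1] [485.  364.8  72.2]
[ 78 127  42  26 891] [482.6 293.1  71.3] [472.5 281.4  62. ] [490.5 307.3  74.4]
[194 129  34  24 729] [488.5 214.1  71.6] [480.  202.6  66.4] [496.4 226.4  75.4]
```

View pics/w3.png

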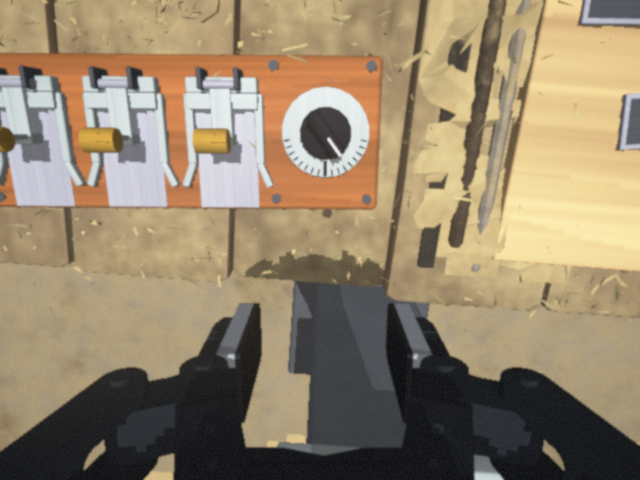

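The dial hasn't moved: pointer still at (338,150). The fingers shut to 0 without touching the bar. I'll check where the fingertips really are in the wrist cloud.

Run:
```python
from h import *
P=np.load("w3.npy")
st=robot.get_state(); p=np.array([0.43854277,0.13040131,0.2190634]); T=R.from_euler('xyz',[3.14149,-.00284,.0838]).as_matrix()
Q=(P-p)@T   # tool coords
for name,(a,b) in dict(L=(170,270),Rr=(380,480)).items():
    q=Q[290:400,a:b].reshape(-1,3); q=q[np.isfinite(q[:,0])&(q[:,2]<.05)&(q[:,2]>-.1)]
    print(name,len(q),(np.percentile(q,[0,2,25,50,75,98,100],axis=0)*1000).round(1).tolist())
H=np.array(robot.camera_model("wrist")["hand_eye"]); K=np.array(robot.camera_model("wrist")["camera_matrix"])
for t in ([0,.022,0],[0,-.022,0],[0,0,0],[0,.022,-.02]):
    c=np.linalg.inv(H)@np.array(t+[1]); print(t,K[0,0]*c[0]/-c[2]+K[0,2],K[1,1]*-c[1]/-c[2]+K[1,2])
st,img,P,m=cloud("scene"); cv2.imwrite("pics/s1.png",cv2.resize(img[0:400,100:640],None,fx=1.45,fy=1.45))
```

```text
L 5958 [[-11.3, -39.9, -90.4], [-7.5, -36.9, -83.1], [7.1, -30.2, -72.5], [11.3, -25.5, -61.2], [12.3, -22.2, -46.2], [14.5, -21.3, -28.6], [18.2, -17.3, -24.4]]
Rr 6012 [[-11.4, 18.1, -90.1], [-7.7, 22.3, -82.8], [7.1, 23.2, -72.5], [11.2, 26.4, -61.3], [12.3, 31.3, -46.3], [14.4, 38.4, -28.8], [18.4, 41.5, -23.7]]
[0, 0.022, 0] 375.539569210697 299.3807484439917
[0, -0.022, 0] 269.28420699206833 299.45232553855664
[0, 0, 0] 322.41014527486016 299.41653816529924
[0, 0.022, -0.02] 381.7912204876702 321.4154752025612
```

View pics/s1.png

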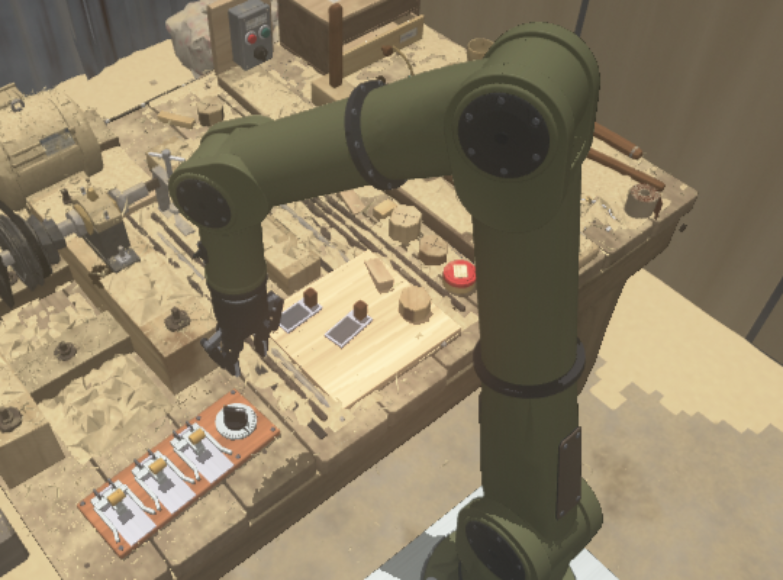

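The fingers show up 24 mm short of the nominal TCP at a 45 mm opening. I'll measure the tips closed before trusting it, and compare with the 85 mm view.

>>> servo_tool([
  [0, 0, 0, 0],
  [0, 0, 0, 0],
  [0, 0, 0, 0],
  [0, 0, 0, 0],
  [0, 0, 0, 0],
  [0, 0, 0, 0],
], grip=0)

```text
time_s: 7.45
ee_pos: [0.4382, 0.1305, 0.2181]
tcp_rot: [-3.142, 0.0, 0.084]
wrist_force: [0.7, 0.2, 0.6]
gripper_width: 0.003
finger_force: 0.0
```

Run:
```python
from h import *
def tips(P,st):
    T=R.from_euler('xyz',st["tcp_rot"]).as_matrix(); Q=(P-np.array(st["ee_pos"]))@T
    q=Q.reshape(-1,3); q=q[np.isfinite(q[:,0])&(q[:,2]<.03)&(q[:,2]>-.1)&(abs(q[:,0])<.04)&(abs(q[:,1])<.06)]
    for s in (-1,1):
        t=q[q[:,1]*s>0]*1000; e=t[t[:,2]>np.percentile(t[:,2],99.5)-1]; print(s,"max z",np.percentile(t[:,2],[99,99.9,100]).round(1),"tip mean",e.mean(0).round(1))
tips(np.load("w1.npy"),dict(tcp_rot=[-3.14147,.00016,.0864],ee_pos=[.51003588,-.1387237,.30066]))
st,img,P,m=cloud("wrist"); tips(P,st)
```

```text
-1 max z [-38.1 -35.4 -34. ] tip mean [  0.5 -42.1 -36.6]
1 max z [-38.  -35.2 -33.9] tip mean [ -0.   43.  -36.5]
-1 max z [-32.2 -26.6 -24.1] tip mean [ 10.2  -4.7 -28.6]
1 max z [-32.  -26.5 -24.2] tip mean [ 10.3   5.1 -28.4]
```

The shut fingers also end about 22 mm short of the reported TCP (at 85 mm: 34 = 22 + 13). That fits closing just over the 55 mm bar top. I'll go down further in small steps, watching the force, then close on the bar.

Run:
```python
from h import *
go(498.4,133.4,60,0.7135,n=6)
```

```text
at [438.2 130.5 218.2] rot [-3.142  0.     0.084] d [  60.2    2.9 -158.2] n 6
[[10.0, 0.4, 26.4, np.float64(-0.105)], [9.9, 1.4, 26.4, np.float64(-0.105)], [9.7, 2.4, 26.4, np.float64(-0.105)], [9.4, 3.4, 26.4, np.float64(-0.105)], [9.0, 4.4, 26.4, np.float64(-0.105)], [8.5, 5.3, 26.4, np.float64(-0.105)]]
```

>>> servo_tool([
  [10.0, 0.4, 26.4, -0.105],
  [9.9, 1.4, 26.4, -0.105],
  [9.7, 2.4, 26.4, -0.105],
  [9.4, 3.4, 26.4, -0.105],
  [9.0, 4.4, 26.4, -0.105],
  [8.5, 5.3, 26.4, -0.105],
  [0, 0, 0, 0],
  [0, 0, 0, 0],
], grip=45)

```text
time_s: 8.3
ee_pos: [0.4977, 0.1335, 0.0599]
tcp_rot: [-3.141, 0.001, 0.711]
wrist_force: [-0.0, 0.4, -0.1]
gripper_width: 0.53
finger_force: 0.0
```

>>> servo_tool([
  [0, 0, 10, 0],
  [0, 0, 10, 0],
  [0, 0, 8, 0],
  [0, 0, 6, 0],
  [0, 0, 4, 0],
  [0, 0, 0, 0],
  [0, 0, 0, 0],
])

```text
time_s: 9.0
ee_pos: [0.4982, 0.1335, 0.0218]
tcp_rot: [-3.142, 0.0, 0.714]
wrist_force: [-0.7, -0.2, -0.2]
gripper_width: 0.526
finger_force: 0.0
```

>>> servo_tool([
  [0, 0, 3, 0],
  [0, 0, 3, 0],
  [0, 0, 0, 0],
  [0, 0, 0, 0],
  [0, 0, 0, 0],
  [0, 0, 0, 0],
  [0, 0, 0, 0],
  [0, 0, 0, 0],
  [0, 0, 0, 0],
  [0, 0, 0, 0],
], grip=0)

```text
time_s: 10.0
ee_pos: [0.498, 0.1335, 0.0156]
tcp_rot: [-3.141, 0.0, 0.714]
wrist_force: [-0.4, 3.2, -10.1]
gripper_width: 0.116
finger_force: 40.3
```

>>> servo_tool([
  [0, 0, -1, 0],
  [0, 0, 0, 0.1],
  [0, 0, 0, 0.1],
  [0, 0, 0, 0.1],
  [0, 0, 0, 0.1],
  [0, 0, 0, 0.1],
  [0, 0, 0, 0.1],
  [0, 0, 0, 0.037],
  [0, 0, 0, 0],
  [0, 0, 0, 0],
  [0, 0, 0, 0],
])

```text
time_s: 11.1
ee_pos: [0.4977, 0.134, 0.0157]
tcp_rot: [-3.141, 0.001, 0.078]
wrist_force: [3.6, 4.4, -23.1]
gripper_width: 0.119
finger_force: 39.9
```

>>> servo_tool([
  [0, 0, 0, 0],
  [0, 0, 0, 0],
  [0, 0, 0, 0],
  [0, 0, -15, 0],
  [0, 0, -20, 0],
  [0, 0, -40, 0],
  [-20, 0, -40, 0],
  [-45, -35, -50, 0],
  [-10, -40, -30, 0],
  [0, 0, 0, 0],
  [0, 0, 0, 0],
], grip=45)

```text
time_s: 12.2
ee_pos: [0.4343, 0.1917, 0.1955]
tcp_rot: [-3.141, -0.003, 0.079]
wrist_force: [0.3, -0.7, 0.1]
gripper_width: 0.526
finger_force: 0.0
```

```bash
cat >> h.py <<'E'
def dial(P,img):
    r=np.hypot(P[...,0]-.4984,P[...,1]-.1334); t=P[(r<.035)&(P[...,2]>.045)]
    print("dial",cv2.minAreaRect((t[:,:2]*1000).astype(np.float32)))
def rollers(P,img):
    hsv=cv2.cvtColor(img,cv2.COLOR_BGR2HSV)
    br=(hsv[...,0]>14)&(hsv[...,0]<30)&(hsv[...,1]>130)&(P[...,2]>.06)&(P[...,2]<.1)
    n,l,s,c=cv2.connectedComponentsWithStats(br.astype(np.uint8))
    for i in range(1,n):
        if s[i,4]>60: t=P[l==i]*1000; print("roller px",s[i,:5],np.median(t,0).round(1),np.nanmin(t,0).round(1),np.nanmax(t,0).round(1))
E
python3 - <<'E'
from h import *
st,img,P,m=cloud("wrist"); cv2.imwrite("pics/w4.png",img); np.save("w4.npy",P); print(st["ee_pos"],st["tcp_rot"],st["time_s"])
dial(P,img); rollers(P,img)
hsv=cv2.cvtColor(img,cv2.COLOR_BGR2HSV)
mm=(hsv[...,0]<14)&(hsv[...,1]>120)&(hsv[...,2]>60)&(abs(P[...,2]-.016)<.008)
q=P[mm]; r=cv2.minAreaRect((q[:,:2]*1000).astype(np.float32)); print(r); print(cv2.boxPoints(r))
E
```

```text
[0.43428761 0.19173778 0.19554311] [-3.14110246 -0.00314936  0.07905225] 12.2
dial ((498.2190856933594, 133.66587829589844), (38.749446868896484, 11.789390563964844), 4.081887245178223)
roller px [  30  130   49   27 1124] [476.6 371.8  71. ] [466.9 361.4  60.2] [484.8 387.6  74.3]
roller px [153 131  40  25 883] [482.6 294.2  71.5] [474.1 282.2  66. ] [490.4 307.1  74.5]
roller px [277 132  35  24 807] [488.7 214.8  71.6] [480.3 203.4  66.3] [496.5 226.2  74.7]
((487.032470703125, 255.0502471923828), (124.55886840820312, 333.8930358886719), 4.278136253356934)
[[412.47266 416.88568]
 [437.3805   83.92296]
 [561.5923   93.21481]
 [536.68445 426.17755]]
```

View pics/w4.png

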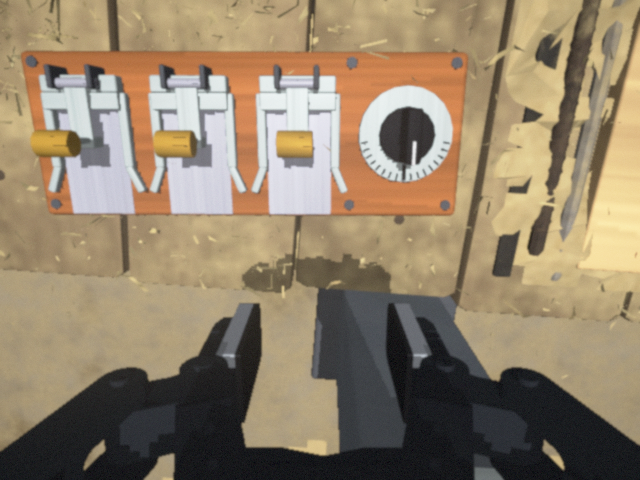

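The pointer (414,155 to 404,178) now lines up with the zero mark: bar 4.08° against jig 4.28°. The jig origin comes out at (494.3, 255.6) mm, yaw 0.0747. The measured rollers agree with prediction within 1 mm. Next, clip 0.

```bash
cat >> h.py <<'E'
O=np.array([494.3,255.6]); JY=0.0747
def jw(x,y): c,s=np.cos(JY),np.sin(JY); return O[0]+c*x-s*y, O[1]+s*x+c*y
E
python3 - <<'E'
from h import *
go(*jw(-9,-40),100,JY,n=6)
E
```

```text
at [434.2 190.5 194.5] rot [ 3.141e+00 -1.000e-03  7.700e-02] d [ 54.1  24.6 -94.5] n 6
[[9.3, -3.4, 15.8, np.float64(0.0)], [9.3, -3.4, 15.8, np.float64(0.0)], [9.3, -3.4, 15.8, np.float64(0.0)], [9.3, -3.4, 15.8, np.float64(0.0)], [9.3, -3.4, 15.8, np.float64(0.0)], [9.3, -3.4, 15.8, np.float64(0.0)]]
```

>>> servo_tool([
  [9.3, -3.4, 15.8, 0.002],
  [9.3, -3.4, 15.8, 0],
  [9.3, -3.4, 15.8, 0],
  [9.3, -3.4, 15.8, 0],
  [9.3, -3.4, 15.8, 0],
  [9.3, -3.4, 15.8, 0],
  [0, 0, 20, 0],
  [0, 0, 20, 0],
  [0, 0, 15, 0],
  [0, 0, 9, 0],
  [0, 0, 0, 0],
  [0, 0, 0, 0],
])

```text
time_s: 13.45
ee_pos: [0.4884, 0.215, 0.0354]
tcp_rot: [3.141, 0.0, 0.074]
wrist_force: [0.7, 0.1, -1.0]
gripper_width: 0.529
finger_force: 0.0
```

>>> servo_tool([
  [0, 0, 0, 0],
  [0, 0, 0, 0],
  [0, 0, 0, 0],
  [0, 0, 0, 0],
  [0, 0, 0, 0],
  [0, 0, 0, 0],
  [0, 0, 0, 0],
], grip=0, force=30)

```text
time_s: 14.15
ee_pos: [0.4883, 0.2156, 0.0357]
tcp_rot: [-3.141, -0.0, 0.075]
wrist_force: [-1.6, 0.1, 5.4]
gripper_width: 0.271
finger_force: 32.6
```

>>> servo_tool([
  [4.6, 0, -4.7, 0],
  [5.1, 0, -4.1, 0],
  [5.6, 0, -3.5, 0],
  [6, 0, -2.7, 0],
  [6.2, 0, -2, 0],
  [6.5, 0, -1.2, 0],
  [6.5, 0, -0.3, 0],
  [6.6, 0, 0.5, 0],
  [6.4, 0, 1.3, 0],
  [6.2, 0, 2.1, 0],
  [0, 0, 0, 0],
  [0, 0, 0, 0],
])

```text
time_s: 15.35
ee_pos: [0.5501, 0.2203, 0.0508]
tcp_rot: [-3.141, -0.004, 0.074]
wrist_force: [-1.3, 0.7, 5.7]
gripper_width: 0.273
finger_force: 20.9
```

>>> servo_tool([
  [0, 0, 0, 0],
  [0, 0, 0, 0],
  [0, 0, 0, 0],
  [0, 0, -25, 0],
  [0, 0, -25, 0],
  [-10, 0, -20, 0],
  [-40, -30, -5, 0],
  [-10, -30, 0, 0],
  [0, -20, 0, 0],
  [0, 0, 0, 0],
  [0, 0, 0, 0],
], grip=45)

```text
time_s: 16.45
ee_pos: [0.4823, 0.2948, 0.1248]
tcp_rot: [3.141, -0.0, 0.075]
wrist_force: [0.4, -0.3, -0.2]
gripper_width: 0.526
finger_force: 0.0
```

Run:
```python
from h import *
st,img,P,m=cloud("wrist"); rollers(P,img)
go(*jw(-9,40),100,JY,n=2)
```

```text
roller px [ 150  241   48   31 1286] [478.5 374.5  71.5] [467.5 361.8  63.9] [485.2 386.9  74.4]
roller px [ 302  241   42   30 1232] [484.4 295.1  71.5] [474.4 283.5  64.3] [491.3 306.5  74.3]
roller px [ 448  240   48   32 1324] [490.4 215.7  71.5] [480.5 203.2  63.9] [497.1 227.9  74.1]
at [482.6 294.  124.7] rot [3.141 0.    0.074] d [ -0.3   0.8 -24.7] n 2
[[-0.1, -0.4, 12.4, np.float64(-0.0)], [-0.1, -0.4, 12.4, np.float64(-0.0)]]
```

Clip 0 is down again (roller at z 71.5), so it slipped or fell on release. I'll do clip 1 now with a deeper grip, further round, and check before releasing.

>>> servo_tool([
  [0, -0.6, 22, 0],
  [0, 0, 22, 0],
  [0, 0, 22, 0],
  [0, 0, 16, 0],
  [0, 0, 10, 0],
  [0, 0, 0, 0],
  [0, 0, 0, 0],
])

```text
time_s: 17.2
ee_pos: [0.4826, 0.2953, 0.0333]
tcp_rot: [3.142, -0.0, 0.074]
wrist_force: [-0.1, 0.9, 0.5]
gripper_width: 0.525
finger_force: 0.0
```

>>> servo_tool([
  [0, 0, 0, 0],
  [0, 0, 0, 0],
  [0, 0, 0, 0],
  [0, 0, 0, 0],
  [0, 0, 0, 0],
  [0, 0, 0, 0],
  [0, 0, 0, 0],
], grip=0, force=50)

```text
time_s: 17.9
ee_pos: [0.4823, 0.2955, 0.0336]
tcp_rot: [3.141, -0.001, 0.075]
wrist_force: [-0.6, -2.6, 7.2]
gripper_width: 0.265
finger_force: 52.2
```

>>> servo_tool([
  [4.6, 0, -4.7, 0],
  [5.1, 0, -4.1, 0],
  [5.6, 0, -3.5, 0],
  [6, 0, -2.7, 0],
  [6.2, 0, -2, 0],
  [6.5, 0, -1.2, 0],
  [6.5, 0, -0.3, 0],
  [6.6, 0, 0.5, 0],
  [6.4, 0, 1.3, 0],
  [6.2, 0, 2.1, 0],
  [0, 0, 0, 0],
  [0, 0, 0, 0],
])

```text
time_s: 19.1
ee_pos: [0.5431, 0.3001, 0.0488]
tcp_rot: [-3.141, -0.003, 0.074]
wrist_force: [-2.3, -3.7, 5.3]
gripper_width: 0.253
finger_force: 48.8
```

Run:
```python
from h import *
st,img,P,m=cloud("wrist"); print(st["ee_pos"],st["gripper_width"]); rollers(P,img); cv2.imwrite("pics/w5.png",img)
```

```text
[0.54313572 0.30006997 0.04884141] 0.25348919636856915
roller px [ 288  352   72   52 3482] [533.6 298.8  90.1] [522.8 286.5  79.3] [540.9 310.2 100. ]
roller px [127 429  29  34 357] [483.5 369.4  69.2] [476.7 364.3  62.1] [486.6 374.6  72.9]
roller px [492 428  29  35 356] [494.4 222.1  69.2] [489.3 216.5  62.2] [496.8 227.2  73.4]
```

View pics/w5.png

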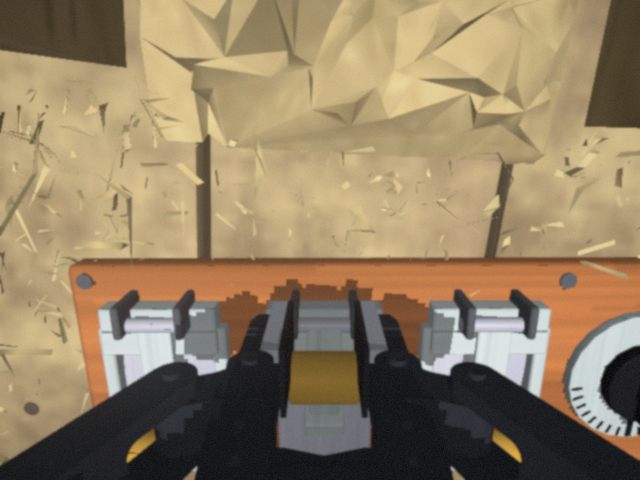

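The roller (325,378) is between the fingers and up, but trails them: world x about 0.534, i.e. clip ≈ 1.09 rad. I'll push further round and then release.

>>> servo_tool([
  [5, 0, 2, 0],
  [5, 0, 3, 0],
  [4, 0, 3, 0],
  [0, 0, 0, 0],
  [0, 0, 0, 0],
])

```text
time_s: 19.65
ee_pos: [0.5589, 0.3013, 0.0418]
tcp_rot: [-3.14, -0.006, 0.073]
wrist_force: [0.6, -3.8, 7.5]
gripper_width: 0.252
finger_force: 48.5
```

>>> servo_tool([
  [0, 0, 0, 0],
  [0, 0, 0, 0],
  [0, 0, 0, 0],
  [0, 0, 0, 0],
  [0, 0, -25, 0],
  [0, 0, -25, 0],
  [0, 0, -25, 0],
  [-30, 0, -20, 0],
  [-30, 0, -20, 0],
  [-10, 40, 0, 0],
  [0, 40, 0, 0],
  [0, 0, 0, 0],
], grip=45)

```text
time_s: 20.85
ee_pos: [0.4925, 0.2098, 0.1547]
tcp_rot: [3.137, -0.0, 0.068]
wrist_force: [0.9, 0.6, -0.9]
gripper_width: 0.525
finger_force: 0.0
```

Run:
```python
from h import *
st,img,P,m=cloud("wrist"); print(st["ee_pos"],st["gripper_width"]); rollers(P,img); dial(P,img)
go(*jw(-9,-40),100,JY,n=2)
```

```text
[0.49250303 0.20977971 0.15472119] 0.524694316325292
roller px [ 137  119   55   33 1625] [550.1 298.1  82.9] [540.5 287.   68. ] [558.6 312.4  86.2]
roller px [294 233  38  26 922] [490.4 215.3  71.6] [481.4 203.8  64.9] [497.1 226.6  74.4]
roller px [  26  235   45   28 1077] [478.4 374.3  71.4] [467.8 361.6  63.8] [485.3 387.4  74.2]
dial ((497.4611511230469, 148.07542419433594), (38.68608856201172, 40.45644760131836), 4.4821319580078125)
at [492.4 213.1 154.8] rot [ 3.14e+00 -1.00e-03  7.00e-02] d [ -4.1   2.  -54.8] n 2
[[-2.0, -1.1, 27.4, np.float64(-0.002)], [-2.0, -1.1, 27.4, np.float64(-0.002)]]
```

Clip 1 is up and stays. Same for clip 0.

>>> servo_tool([
  [-2, -1, 25, -0.005],
  [-2, -1, 25, 0],
  [0, 0, 25, 0],
  [0, 0, 25, 0],
  [0, 0, 14, 0],
  [0, 0, 7, 0],
  [0, 0, 0, 0],
  [0, 0, 0, 0],
])

```text
time_s: 21.7
ee_pos: [0.488, 0.2186, 0.0341]
tcp_rot: [-3.141, -0.001, 0.08]
wrist_force: [-0.5, 0.2, -0.6]
gripper_width: 0.525
finger_force: 0.0
```

>>> servo_tool([
  [0, 0, 0, 0],
  [0, 0, 0, 0],
  [0, 0, 0, 0],
  [0, 0, 0, 0],
  [0, 0, 0, 0],
  [0, 0, 0, 0],
  [0, 0, 0, 0],
], grip=0)

```text
time_s: 22.4
ee_pos: [0.4878, 0.2157, 0.0344]
tcp_rot: [3.139, -0.0, 0.078]
wrist_force: [-0.9, -5.4, 4.2]
gripper_width: 0.26
finger_force: 51.5
```

>>> servo_tool([
  [4.6, 0, -4.7, 0],
  [5.1, 0, -4.1, 0],
  [5.6, 0, -3.5, 0],
  [6, 0, -2.7, 0],
  [6.2, 0, -2, 0],
  [6.5, 0, -1.2, 0],
  [6.5, 0, -0.3, 0],
  [6.6, 0, 0.5, 0],
  [6.4, 0, 1.3, 0],
  [6.2, 0, 2.1, 0],
  [0, 0, 0, 0],
  [0, 0, 0, 0],
])

```text
time_s: 23.6
ee_pos: [0.5476, 0.2203, 0.049]
tcp_rot: [3.139, 0.0, 0.078]
wrist_force: [-1.3, -7.3, 4.3]
gripper_width: 0.257
finger_force: 48.7
```

>>> servo_tool([
  [5, 0, 2, 0],
  [5, 0, 3, 0],
  [4, 0, 3, 0],
  [0, 0, 0, 0],
  [0, 0, 0, 0],
])

```text
time_s: 24.1
ee_pos: [0.5637, 0.2216, 0.0421]
tcp_rot: [3.14, -0.004, 0.078]
wrist_force: [1.0, -8.4, 8.1]
gripper_width: 0.25
finger_force: 48.5
```

>>> servo_tool([
  [0, 0, 0, 0],
  [0, 0, 0, 0],
  [0, 0, 0, 0],
  [0, 0, 0, 0],
  [0, 0, -25, 0],
  [0, 0, -25, 0],
  [0, 0, -25, 0],
  [-30, 0, -30, 0],
  [-40, 0, -30, 0],
  [-30, 0, -20, 0],
  [0, 0, 0, 0],
  [0, 0, 0, 0],
], grip=60)

```text
time_s: 25.3
ee_pos: [0.4617, 0.2161, 0.1959]
tcp_rot: [-3.141, -0.002, 0.081]
wrist_force: [0.6, -0.6, -0.4]
gripper_width: 0.704
finger_force: 0.0
```

```bash
cat >> h.py <<'E'
def plates(P,img):
    z=P[...,2]; hsv=cv2.cvtColor(img,cv2.COLOR_BGR2HSV)
    gray=(hsv[...,1]<70)&(z>.019)&(z<.030)&(P[...,1]<.06)&(P[...,1]>-.32)&(P[...,0]>.38)
    blk=(z>.05)&(z<.068)&(P[...,1]<.06)&(P[...,1]>-.24)&(P[...,0]>.38)
    for nm,mk,amin in (("plate",gray,300),("block",blk,60)):
        mk=cv2.morphologyEx(mk.astype(np.uint8),cv2.MORPH_CLOSE,np.ones((5,5)))
        n,l,s,c=cv2.connectedComponentsWithStats(mk)
        for i in range(1,n):
            if s[i,4]>amin:
                t=P[(l==i)&np.isfinite(z)]*1000; r=cv2.minAreaRect(t[:,:2].astype(np.float32))
                print(nm,"px",s[i,:5],"z",np.median(t[:,2]).round(1),np.round(r[0],1),np.round(r[1],1),round(r[2],2))
E
python3 - <<'E'
from h import *
st,img,P,m=cloud("wrist"); print(st["ee_pos"],st["time_s"],st["qpos"].round(2)); rollers(P,img); dial(P,img)
go(480,-130,270,JY+1.5)
E
```

```text
[0.46167508 0.21614327 0.19591056] 25.3 [-0.24  0.35 -0.34  1.82  0.13  1.   -2.12]
roller px [ 176   65   45   31 1239] [549.3 298.7  83. ] [540.1 287.2  70.2] [558.4 312.3  86.3]
roller px [ 309   66   40   31 1139] [555.2 220.   83.1] [546.  208.1  74.4] [564.8 232.3  86.1]
roller px [ 72 173  42  26 870] [477.3 374.1  71.5] [467.4 361.6  62.8] [484.9 387.   74.3]
dial ((497.495361328125, 146.20204162597656), (38.86248016357422, 36.57759094238281), 3.898855686187744)
at [462.  215.8 195.1] rot [-3.141e+00 -1.000e-03  8.000e-02] d [  18.  -345.8   74.9] n 11
[[-0.9, 31.5, -6.8, np.float64(-0.136)], [-5.1, 31.1, -6.8, np.float64(-0.136)], [-9.3, 30.1, -6.8, np.float64(-0.136)], [-13.3, 28.5, -6.8, np.float64(-0.136)], [-17.0, 26.5, -6.8, np.float64(-0.136)], [-20.5, 23.9, -6.8, np.float64(-0.136)], [-23.5, 20.9, -6.8, np.float64(-0.136)], [-26.1, 17.6, -6.8, np.float64(-0.136)], [-28.3, 13.9, -6.8, np.float64(-0.136)], [-29.9, 9.9, -6.8, np.float64(-0.136)], [-30.9, 5.8, -6.8, np.float64(-0.136)]]
```

Both clips are up. Now to the plates, turning the tool 1.5 rad on the way.

>>> servo_tool([
  [-0.9, 31.5, -6.8, -0.136],
  [-5.1, 31.1, -6.8, -0.136],
  [-9.3, 30.1, -6.8, -0.136],
  [-13.3, 28.5, -6.8, -0.136],
  [-17, 26.5, -6.8, -0.136],
  [-20.5, 23.9, -6.8, -0.136],
  [-23.5, 20.9, -6.8, -0.136],
  [-26.1, 17.6, -6.8, -0.136],
  [-28.3, 13.9, -6.8, -0.136],
  [-29.9, 9.9, -6.8, -0.136],
  [-30.9, 5.8, -6.8, -0.136],
  [0, 0, 0, 0],
])

```text
time_s: 26.55
ee_pos: [0.4802, -0.1362, 0.2689]
tcp_rot: [-3.141, 0.001, 1.573]
wrist_force: [-0.4, -0.2, -0.6]
gripper_width: 0.7
finger_force: 0.0
```

Run:
```python
from h import *
st,img,P,m=cloud("wrist"); print(st["ee_pos"],st["tcp_rot"],st["time_s"],st["qpos"].round(2)); cv2.imwrite("pics/w6.png",img); np.save("w6.npy",P); plates(P,img)
```

```text
[ 0.48020155 -0.13615435  0.26891823] [-3.14058300e+00  7.06006187e-04  1.57279742e+00] 26.55 [ 0.61  0.28 -0.52  1.71  0.15  1.18  0.06]
plate px [ 449  102   51  100 4030] z 21.6 [620.4 -97.2] [44.7 90.1] 3.76
plate px [ 351  159   55   96 3694] z 21.7 [ 534.4 -150.1] [44.8 90.3] 8.72
block px [ 537  180  103   96 8794] z 57.5 [ 740.9 -163.4] [ 95.4 141.1] 81.73
block px [472 182  25  24 537] z 55.8 [ 622.3 -130. ] [19.9 20.4] 1.02
block px [376 238  24  24 466] z 56.1 [ 538.9 -182.1] [20.1 19.9] 9.63
```

View pics/w6.png

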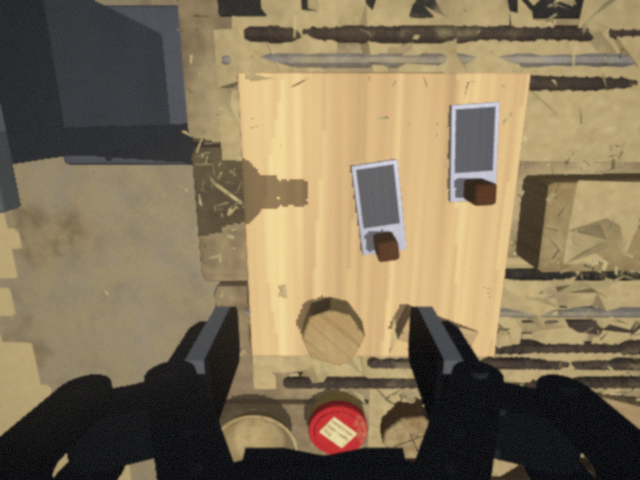

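Two plates: the near one centred (534.4,-150.1), yaw 98.6°, block (539,-182.4); the far one (620.4,-97.2), yaw 93.6°, block (622.3,-130). Sizes measure 44.7×90 and 20×20 as they should. The blank and wedge are at (333,330) and (435,325). Taking the near plate first.

Run:
```python
from h import *
go(539,-182.4,80,1.720,n=6)
```

```text
at [ 480.1 -133.2  268.7] rot [-3.14e+00 -1.00e-03  1.57e+00] d [  58.9  -49.2 -188.7] n 6
[[-8.2, 9.8, 31.5, np.float64(-0.025)], [-8.4, 9.6, 31.5, np.float64(-0.025)], [-8.7, 9.4, 31.5, np.float64(-0.025)], [-8.9, 9.2, 31.5, np.float64(-0.025)], [-9.1, 9.0, 31.5, np.float64(-0.025)], [-9.4, 8.7, 31.5, np.float64(-0.025)]]
```

>>> servo_tool([
  [-8.2, 9.8, 31.5, -0.025],
  [-8.4, 9.6, 31.5, -0.025],
  [-8.7, 9.4, 31.5, -0.025],
  [-8.9, 9.2, 31.5, -0.025],
  [-9.1, 9, 31.5, -0.025],
  [-9.4, 8.7, 31.5, -0.025],
  [0, 0, 0, 0],
  [0, 0, 0, 0],
], grip=45)

```text
time_s: 27.4
ee_pos: [0.5386, -0.1775, 0.0802]
tcp_rot: [-3.14, -0.002, 1.725]
wrist_force: [0.6, -0.8, 0.4]
gripper_width: 0.533
finger_force: 0.0
```

Run:
```python
from h import *
go(539,-182.4,12,1.720,n=1)
```

```text
at [ 538.6 -177.5   80.2] rot [-3.140e+00 -2.000e-03  1.725e+00] d [  0.4  -4.9 -68.2] n 1
[[-4.9, -0.3, 68.2, np.float64(0.005)]]
```

>>> servo_tool([
  [-4.5, 0, 15, 0.003],
  [0, 0, 18, 0],
  [0, 0, 18, 0],
  [0, 0, 11, 0],
  [0, 0, 6, 0],
  [0, 0, 0, 0],
  [0, 0, 0, 0],
  [0, 0, 0, 0],
])

```text
time_s: 28.2
ee_pos: [0.5401, -0.1835, 0.0138]
tcp_rot: [3.14, 0.001, 1.723]
wrist_force: [0.6, 1.2, 1.2]
gripper_width: 0.524
finger_force: 0.0
```

>>> servo_tool([
  [0, 0, 0, 0],
  [0, 0, 0, 0],
  [0, 0, 0, 0],
  [0, 0, 0, 0],
  [0, 0, 0, 0],
  [0, 0, 0, 0],
  [0, 0, 0, 0],
], grip=0, force=80)

```text
time_s: 28.9
ee_pos: [0.5398, -0.1836, 0.0137]
tcp_rot: [3.141, 0.001, 1.723]
wrist_force: [-1.4, 0.6, 5.8]
gripper_width: 0.218
finger_force: 79.2
```

>>> servo_tool([
  [0, 0, -10, 0],
  [0, 0, -20, 0],
  [0, 0, -30, 0],
  [0, 0, -40, 0],
  [0, 0, 0, 0],
  [0, 0, 0, 0],
])

```text
time_s: 29.5
ee_pos: [0.54, -0.1836, 0.1142]
tcp_rot: [3.14, 0.001, 1.723]
wrist_force: [0.2, 0.5, -1.0]
gripper_width: 0.215
finger_force: 78.4
```

```bash
cat >> h.py <<'E'
def held(P,img,st):
    T=R.from_euler('xyz',st["tcp_rot"]).as_matrix(); Q=(P-np.array(st["ee_pos"]))@T
    hsv=cv2.cvtColor(img,cv2.COLOR_BGR2HSV)
    m=(hsv[...,1]<70)&(Q[...,2]>-.03)&(Q[...,2]<.02)&(Q[...,0]>.015)&(Q[...,0]<.11)&(abs(Q[...,1])<.04)
    t=Q[m]*1000
    if len(t)<200: print("held none",len(t)); return
    A=np.c_[t[:,:2],np.ones(len(t))]; k=np.linalg.lstsq(A,t[:,2],rcond=None)[0]
    r=cv2.minAreaRect(t[:,:2].astype(np.float32))
    print("held tool",len(t),np.round(r[0],1),np.round(r[1],1),round(r[2],2),"xmax",np.percentile(t[:,0],99.5).round(1),"y",np.percentile(t[:,1],[1,99]).round(1),"plane",k.round(3),"z",np.median(t[:,2]).round(1))
E
python3 - <<'E'
from h import *
st,img,P,m=cloud("wrist"); print(st["ee_pos"],st["tcp_rot"],st["gripper_width"]); cv2.imwrite("pics/w7.png",img); np.save("w7.npy",P); held(P,img,st)
x,y=jw(-120,-40); go(x,y,110,JY)
E
```

```text
[ 0.53995843 -0.18362106  0.11424656] [3.13960755e+00 1.26336995e-03 1.72257701e+00] 0.21467786544789763
held tool 20897 [46.8  0. ] [63.6 44.3] 0.06 xmax 78.5 y [-21.4  21.5] plane [ 1.000e-03  2.000e-03 -8.116e+00] z -8.1
at [ 539.1 -183.5  113.1] rot [-3.141  0.     1.723] d [-161.5  390.3   -3.1] n 12
[[34.2, -8.4, 0.3, np.float64(0.137)], [32.7, -13.0, 0.3, np.float64(0.137)], [30.6, -17.3, 0.3, np.float64(0.137)], [28.0, -21.4, 0.3, np.float64(0.137)], [24.8, -25.0, 0.3, np.float64(0.137)], [21.1, -28.2, 0.3, np.float64(0.137)], [17.1, -30.8, 0.3, np.float64(0.137)], [12.7, -32.8, 0.3, np.float64(0.137)], [8.1, -34.3, 0.3, np.float64(0.137)], [3.3, -35.0, 0.3, np.float64(0.137)], [-1.5, -35.2, 0.3, np.float64(0.137)], [-6.3, -34.6, 0.3, np.float64(0.137)]]
```

View pics/w7.png

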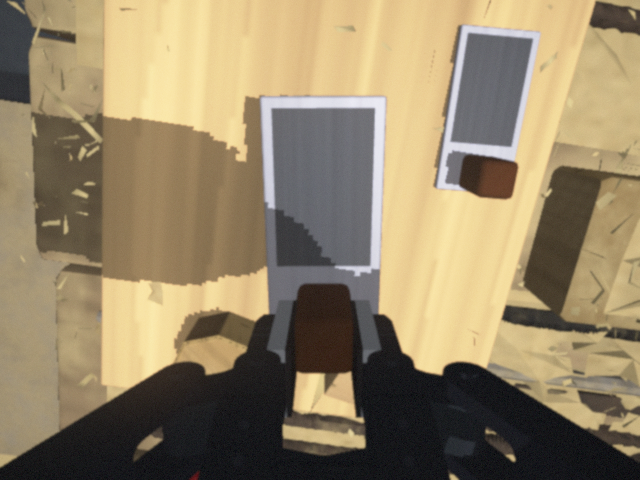

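The plate hangs flat and centred in the fingers (front edge at (323,97), tool x 78.5, y ±21.4, tilt under 0.002 rad). The other plate is undisturbed. I'll carry it in front of bay 0.

Run:
```python
from h import *
x,y=jw(-113.5,-40); go(x,y,110,JY,n=12)
```

```text
at [ 539.1 -183.5  113.1] rot [-3.141  0.     1.723] d [-155.   390.8   -3.1] n 12
[[34.1, -7.8, 0.3, np.float64(0.137)], [32.7, -12.4, 0.3, np.float64(0.137)], [30.7, -16.8, 0.3, np.float64(0.137)], [28.1, -20.9, 0.3, np.float64(0.137)], [25.0, -24.5, 0.3, np.float64(0.137)], [21.4, -27.7, 0.3, np.float64(0.137)], [17.4, -30.4, 0.3, np.float64(0.137)], [13.1, -32.5, 0.3, np.float64(0.137)], [8.5, -34.0, 0.3, np.float64(0.137)], [3.8, -34.8, 0.3, np.float64(0.137)], [-1.0, -35.0, 0.3, np.float64(0.137)], [-5.8, -34.6, 0.3, np.float64(0.137)]]
```

>>> servo_tool([
  [34.1, -7.8, 0, 0.137],
  [32.7, -12.4, 0, 0.137],
  [30.7, -16.8, 0, 0.137],
  [28.1, -20.9, 0, 0.137],
  [25, -24.5, 0, 0.137],
  [21.4, -27.7, 0, 0.137],
  [17.4, -30.4, 0, 0.137],
  [13.1, -32.5, 0, 0.137],
  [8.5, -34, 0, 0.137],
  [3.8, -34.8, 0, 0.137],
  [-1, -35, 0, 0.137],
  [-5.8, -34.6, 0, 0.137],
])

```text
time_s: 30.75
ee_pos: [0.3821, 0.2075, 0.112]
tcp_rot: [3.14, 0.002, 0.073]
wrist_force: [0.6, 1.0, -0.9]
gripper_width: 0.219
finger_force: 78.3
```

>>> servo_tool([
  [0, 0, 0, 0],
  [0, 0, 0, 0],
])

```text
time_s: 30.95
ee_pos: [0.3825, 0.2072, 0.1121]
tcp_rot: [3.14, 0.002, 0.083]
wrist_force: [0.6, 0.1, -1.1]
gripper_width: 0.213
finger_force: 78.3
```

Run:
```python
from h import *
st,img,P,m=cloud("wrist"); held(P,img,st); print(st["gripper_width"],st["finger_force"])
x,y=jw(-113.5,-40); go(x,y,40,JY,n=4)
```

```text
held tool 21126 [47.2  0.4] [64.5 44.3] 0.04 xmax 79.4 y [-21.   21.9] plane [ 3.000e-03  1.000e-03 -8.316e+00] z -8.2
0.21274681241050952 78.34500432014465
at [383.1 206.2 112.2] rot [3.14e+00 2.00e-03 8.10e-02] d [  1.    1.1 -72.2] n 4
[[0.3, -0.2, 18.1, np.float64(0.002)], [0.3, -0.2, 18.1, np.float64(0.002)], [0.3, -0.2, 18.1, np.float64(0.002)], [0.3, -0.2, 18.1, np.float64(0.002)]]
```

>>> servo_tool([
  [0.5, -0.4, 18, 0.006],
  [0.5, -0.4, 18, 0],
  [0, 0, 18, 0],
  [0, 0, 18, 0],
  [0, 0, 12, 0],
  [0, 0, 0, 0],
  [0, 0, 0, 0],
  [0, 0, 0, 0],
])

```text
time_s: 31.8
ee_pos: [0.3851, 0.2072, 0.0295]
tcp_rot: [-3.141, -0.001, 0.072]
wrist_force: [0.4, -0.3, -1.0]
gripper_width: 0.218
finger_force: 78.4
```

Run:
```python
from h import *
st,img,P,m=cloud("wrist"); held(P,img,st); print(st["wrist_force"])
x,y=jw(-113.5,-40); go(x,y,14,JY,n=4)
x,y=jw(25-78.7,-40); go(x,y,14,JY,n=10)
```

```text
held tool 37540 [62.5  0.9] [78.2 95. ] 90.0 xmax 109.6 y [-32.5  33.4] plane [  0.311  -0.    -20.359] z -7.4
[ 0.41928714 -0.27998806 -0.95652216]
at [385.1 207.5  29.6] rot [-3.141e+00 -1.000e-03  7.200e-02] d [ -1.   -0.2 -15.6] n 4
[[-0.3, 0.0, 3.9, np.float64(-0.001)], [-0.3, 0.0, 3.9, np.float64(-0.001)], [-0.3, 0.0, 3.9, np.float64(-0.001)], [-0.3, 0.0, 3.9, np.float64(-0.001)]]
at [385.1 207.5  29.6] rot [-3.141e+00 -1.000e-03  7.200e-02] d [ 58.6   4.2 -15.6] n 10
[[5.9, 0.0, 1.6, np.float64(-0.0)], [5.9, 0.0, 1.6, np.float64(-0.0)], [5.9, 0.0, 1.6, np.float64(-0.0)], [5.9, 0.0, 1.6, np.float64(-0.0)], [5.9, 0.0, 1.6, np.float64(-0.0)], [5.9, 0.0, 1.6, np.float64(-0.0)], [5.9, 0.0, 1.6, np.float64(-0.0)], [5.9, 0.0, 1.6, np.float64(-0.0)], [5.9, 0.0, 1.6, np.float64(-0.0)], [5.9, 0.0, 1.6, np.float64(-0.0)]]
```

>>> servo_tool([
  [0, 0, 5, -0.002],
  [0, 0, 5, 0],
  [0, 0, 3, 0],
  [0, 0, 1.5, 0],
  [0, 0, 1, 0],
  [0, 0, 0, 0],
  [0, 0, 0, 0],
])

```text
time_s: 32.55
ee_pos: [0.3846, 0.2077, 0.0135]
tcp_rot: [-3.142, -0.0, 0.075]
wrist_force: [0.1, 0.6, -0.7]
gripper_width: 0.214
finger_force: 78.4
```

>>> servo_tool([
  [5, 0, 0, 0],
  [5, 0, 0, 0],
  [5, 0, 0, 0],
  [5, 0, 0, 0],
  [5, 0, 0, 0],
  [5, 0, 0, 0],
  [5, 0, 0, 0],
  [0, 0, 0, 0],
  [0, 0, 0, 0],
])

```text
time_s: 33.45
ee_pos: [0.4194, 0.2103, 0.0134]
tcp_rot: [3.142, 0.0, 0.075]
wrist_force: [-0.1, 0.1, -0.5]
gripper_width: 0.21
finger_force: 78.4
```

>>> servo_tool([
  [5, 0, 0.5, 0],
  [5, 0, 0, 0],
  [4, 0, 0, 0],
  [3, 0, 0, 0],
  [3, 0, 0, 0],
  [2, 0, 0, 0],
  [0, 0, 0, 0],
  [0, 0, 0, 0],
])

```text
time_s: 34.25
ee_pos: [0.4413, 0.2119, 0.0129]
tcp_rot: [3.142, 0.0, 0.075]
wrist_force: [1.0, 0.6, -0.5]
gripper_width: 0.216
finger_force: 78.4
```

>>> servo_tool([
  [1, 0, 0, 0],
  [1, 0, 0, 0],
  [1, 0, 0, 0],
  [0, 0, 0, 0],
  [0, 0, 0, 0],
])

```text
time_s: 34.75
ee_pos: [0.4433, 0.212, 0.0128]
tcp_rot: [3.141, 0.002, 0.075]
wrist_force: [-5.2, 0.5, 1.3]
gripper_width: 0.217
finger_force: 78.6
```

Contact with the stop. Now release and back off upward.

>>> servo_tool([
  [0.5, 0, 0.5, 0],
  [0, 0, 0, 0],
  [0, 0, 0, 0],
])

```text
time_s: 35.05
ee_pos: [0.4433, 0.212, 0.0122]
tcp_rot: [3.141, 0.003, 0.075]
wrist_force: [-6.1, 0.5, 2.1]
gripper_width: 0.215
finger_force: 78.7
```

>>> servo_tool([
  [0, 0, 0, 0],
  [0, 0, 0, 0],
  [0, 0, 0, 0],
  [0, 0, 0, 0],
  [0, 0, -15, 0],
  [0, 0, -25, 0],
  [0, 0, -30, 0],
  [0, 0, -40, 0],
  [-20, 0, -40, 0],
  [-10, 0, -10, 0],
  [0, 0, 0, 0],
  [0, 0, 0, 0],
], grip=45)

```text
time_s: 36.25
ee_pos: [0.415, 0.2097, 0.1718]
tcp_rot: [3.141, 0.0, 0.075]
wrist_force: [0.8, -1.0, -0.1]
gripper_width: 0.529
finger_force: 0.0
```

```bash
cat >> h.py <<'E'
def bays(P,img):
    hsv=cv2.cvtColor(img,cv2.COLOR_BGR2HSV); c,s=np.cos(JY),np.sin(JY)
    D=P[...,:2]*1000-O; X=D[...,0]*c+D[...,1]*s; Y=-D[...,0]*s+D[...,1]*c; Z=P[...,2]*1000
    for b,yb in enumerate((-40,40,120)):
        m=(abs(Y-yb)<24)&(X>-70)&(X<12)&(Z>18)&(Z<24.5)&(hsv[...,1]<80)
        t=np.c_[X[m],Y[m]].astype(np.float32); k=(abs(Y-yb)<20)&(X>-75)&(X<-25)&(Z>46)&(Z<60)
        if len(t)>200: print("bay",b,"plate",len(t),np.percentile(t,[1,50,99],axis=0).round(1).tolist(),"z",np.median(Z[m]).round(1))
        if k.sum()>60: r=cv2.minAreaRect(np.c_[X[k],Y[k]].astype(np.float32)); print("   block jig",np.round(r[0],1),np.round(r[1],1),round(r[2],2),"expected x -53")
E
python3 - <<'E'
from h import *
st,img,P,m=cloud("wrist"); cv2.imwrite("pics/w8.png",img); bays(P,img); dial(P,img); rollers(P,img); print(st["time_s"])
x,y=560,-80; go(x,y,260,JY+1.52)
E
```

```text
bay 0 plate 5832 [[-63.0, -61.7], [-19.8, -40.0], [11.4, -18.6]] z 19.8
   block jig [-52.7 -40.3] [20.3 19.3] 0.34 expected x -53
dial ((498.056884765625, 133.73619079589844), (38.52041244506836, 11.650614738464355), 4.146816730499268)
roller px [  30  101   55   31 1401] [476.3 371.7  71. ] [466.3 361.3  60. ] [484.6 386.9  74.9]
36.25
at [415.  209.6 171.3] rot [3.141e+00 1.000e-03 7.500e-02] d [ 145.  -289.6   88.7] n 11
[[11.2, 27.2, -8.1, np.float64(-0.138)], [7.3, 28.5, -8.1, np.float64(-0.138)], [3.3, 29.3, -8.1, np.float64(-0.138)], [-0.7, 29.4, -8.1, np.float64(-0.138)], [-4.8, 29.1, -8.1, np.float64(-0.138)], [-8.7, 28.1, -8.1, np.float64(-0.138)], [-12.5, 26.6, -8.1, np.float64(-0.138)], [-16.1, 24.7, -8.1, np.float64(-0.138)], [-19.3, 22.2, -8.1, np.float64(-0.138)], [-22.2, 19.3, -8.1, np.float64(-0.138)], [-24.7, 16.1, -8.1, np.float64(-0.138)]]
```

View pics/w8.png

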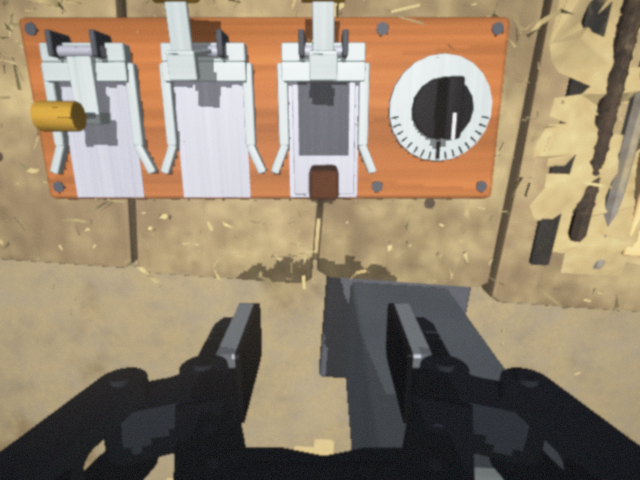

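The plate sits in bay 0, home (block at (323,182), jig x -52.7). The dial is still at zero, and clips 0 and 1 are up. Now the second plate.

>>> servo_tool([
  [11.2, 27.2, -8.1, -0.138],
  [7.3, 28.5, -8.1, -0.138],
  [3.3, 29.3, -8.1, -0.138],
  [-0.7, 29.4, -8.1, -0.138],
  [-4.8, 29.1, -8.1, -0.138],
  [-8.7, 28.1, -8.1, -0.138],
  [-12.5, 26.6, -8.1, -0.138],
  [-16.1, 24.7, -8.1, -0.138],
  [-19.3, 22.2, -8.1, -0.138],
  [-22.2, 19.3, -8.1, -0.138],
  [-24.7, 16.1, -8.1, -0.138],
  [0, 0, 0, 0],
])

```text
time_s: 37.5
ee_pos: [0.5612, -0.0852, 0.2597]
tcp_rot: [-3.14, 0.001, 1.591]
wrist_force: [-0.1, 0.4, 0.6]
gripper_width: 0.528
finger_force: 0.0
```

Run:
```python
from h import *
st,img,P,m=cloud("wrist"); print(st["ee_pos"],st["tcp_rot"]); plates(P,img)
go(622.5,-130.1,80,1.634,n=6)
```

```text
[ 0.56120919 -0.08520734  0.25967325] [-3.14006816e+00  1.30726118e-03  1.59078695e+00]
plate px [ 362  161   48   95 3864] z 21.6 [620.5 -97. ] [44.2 90.3] 4.05
block px [380 241  23  23 498] z 56.0 [ 622.6 -129.7] [19.6 20.7] 3.36
block px [  447   241   193    92 15926] z 59.6 [ 775.2 -171.3] [199.9 111.1] 0.27
at [560.3 -82.5 259.4] rot [-3.139 -0.     1.588] d [  62.2  -47.6 -179.4] n 6
[[-8.1, 10.2, 29.9, np.float64(-0.008)], [-8.2, 10.2, 29.9, np.float64(-0.008)], [-8.3, 10.1, 29.9, np.float64(-0.008)], [-8.4, 10.0, 29.9, np.float64(-0.008)], [-8.4, 10.0, 29.9, np.float64(-0.008)], [-8.5, 9.9, 29.9, np.float64(-0.008)]]
```

>>> servo_tool([
  [-8.1, 10.2, 29.9, -0.008],
  [-8.2, 10.2, 29.9, -0.008],
  [-8.3, 10.1, 29.9, -0.008],
  [-8.4, 10, 29.9, -0.009],
  [-8.4, 10, 29.9, -0.009],
  [-8.5, 9.9, 29.9, -0.009],
  [0, 0, 0, 0],
  [0, 0, 0, 0],
  [0, 0, 0, 0],
  [0, 0, 0, 0],
])

```text
time_s: 38.55
ee_pos: [0.6228, -0.1263, 0.0838]
tcp_rot: [3.139, 0.0, 1.644]
wrist_force: [0.2, 0.7, 0.4]
gripper_width: 0.527
finger_force: 0.0
```

Run:
```python
from h import *
go(622.6,-129.9,13,1.64,n=1)
```

```text
at [ 622.8 -126.3   83.8] rot [3.139 0.    1.644] d [ -0.2  -3.6 -70.8] n 1
[[-3.6, -0.5, 70.8, np.float64(0.004)]]
```

>>> servo_tool([
  [-3.6, -0.5, 18, 0.003],
  [0, 0, 18, 0],
  [0, 0, 18, 0],
  [0, 0, 11, 0],
  [0, 0, 6, 0],
  [0, 0, 0, 0],
  [0, 0, 0, 0],
  [0, 0, 0, 0],
])

```text
time_s: 39.35
ee_pos: [0.6226, -0.1306, 0.0121]
tcp_rot: [3.14, 0.0, 1.641]
wrist_force: [1.0, 0.2, -0.3]
gripper_width: 0.524
finger_force: 0.0
```

>>> servo_tool([
  [0, 0, 0, 0],
  [0, 0, 0, 0],
  [0, 0, 0, 0],
  [0, 0, 0, 0],
  [0, 0, 0, 0],
  [0, 0, 0, 0],
  [0, 0, 0, 0],
], grip=0, force=80)

```text
time_s: 40.05
ee_pos: [0.6225, -0.1307, 0.012]
tcp_rot: [3.14, 0.0, 1.641]
wrist_force: [-1.0, 0.0, 4.7]
gripper_width: 0.213
finger_force: 79.7
```

>>> servo_tool([
  [0, 0, -10, 0],
  [0, 0, -20, 0],
  [0, 0, -30, 0],
  [0, 0, -40, 0],
  [0, 0, 0, 0],
  [0, 0, 0, 0],
])

```text
time_s: 40.65
ee_pos: [0.6224, -0.1307, 0.1124]
tcp_rot: [3.14, 0.001, 1.641]
wrist_force: [-0.8, -0.4, -1.6]
gripper_width: 0.212
finger_force: 78.9
```

Run:
```python
from h import *
st,img,P,m=cloud("wrist"); print(st["ee_pos"],st["tcp_rot"],st["gripper_width"]); held(P,img,st)
x,y=jw(-113.5,40); go(x,y,112,JY,n=12)
```

```text
[ 0.62238249 -0.13068538  0.11243213] [3.13961228e+00 6.03977188e-04 1.64075890e+00] 0.21237652967864526
held tool 21276 [46.8  0.5] [63.8 44.2] 0.34 xmax 78.3 y [-21.   21.9] plane [ 2.00e-03  2.00e-03 -9.86e+00] z -9.8
at [ 621.5 -130.7  111.1] rot [-3.141  0.     1.641] d [-243.3  417.7    0.9] n 12
[[36.1, -17.8, -0.1, np.float64(0.13)], [33.5, -22.3, -0.1, np.float64(0.13)], [30.3, -26.5, -0.1, np.float64(0.13)], [26.6, -30.2, -0.1, np.float64(0.13)], [22.5, -33.4, -0.1, np.float64(0.13)], [17.9, -36.1, -0.1, np.float64(0.13)], [13.1, -38.1, -0.1, np.float64(0.13)], [8.0, -39.5, -0.1, np.float64(0.13)], [2.8, -40.2, -0.1, np.float64(0.13)], [-2.5, -40.2, -0.1, np.float64(0.13)], [-7.7, -39.5, -0.1, np.float64(0.13)], [-12.8, -38.2, -0.1, np.float64(0.13)]]
```

>>> servo_tool([
  [36.1, -17.8, 0, 0.13],
  [33.5, -22.3, 0, 0.13],
  [30.3, -26.5, 0, 0.13],
  [26.6, -30.2, 0, 0.13],
  [22.5, -33.4, 0, 0.13],
  [17.9, -36.1, 0, 0.13],
  [13.1, -38.1, 0, 0.13],
  [8, -39.5, 0, 0.13],
  [2.8, -40.2, 0, 0.13],
  [-2.5, -40.2, 0, 0.13],
  [-7.7, -39.5, 0, 0.13],
  [-12.8, -38.2, 0, 0.13],
])

```text
time_s: 41.9
ee_pos: [0.3758, 0.2868, 0.1101]
tcp_rot: [3.14, 0.002, 0.075]
wrist_force: [1.3, 0.7, -0.5]
gripper_width: 0.212
finger_force: 78.8
```

>>> servo_tool([
  [0, 0, 0, 0],
  [0, 0, 0, 0],
  [0, 0, 0, 0],
])

```text
time_s: 42.2
ee_pos: [0.3776, 0.2849, 0.1105]
tcp_rot: [3.14, 0.001, 0.081]
wrist_force: [0.3, 0.1, -1.3]
gripper_width: 0.22
finger_force: 78.8
```

Run:
```python
from h import *
st,img,P,m=cloud("wrist"); held(P,img,st); print(st["gripper_width"],st["finger_force"])
x,y=jw(-113.5,40); go(x,y,30,JY,n=1)
```

```text
held tool 21470 [47.1  0.8] [64.6 44.3] 0.42 xmax 79.0 y [-20.6  22.3] plane [ 3.0000e-03 -0.0000e+00 -1.0058e+01] z -9.9
0.2195992779253513 78.83187890052795
at [377.9 284.7 110.6] rot [3.14e+00 1.00e-03 8.00e-02] d [  0.2   2.3 -80.6] n 1
[[0.4, -2.3, 80.6, np.float64(0.005)]]
```

>>> servo_tool([
  [0.2, -1.5, 18, 0.005],
  [0, -1.5, 18, 0],
  [0, 0, 18, 0],
  [0, 0, 18, 0],
  [0, 0, 10, 0],
  [0, 0, 0, 0],
  [0, 0, 0, 0],
  [0, 0, 0, 0],
])

```text
time_s: 43.05
ee_pos: [0.3782, 0.2894, 0.0299]
tcp_rot: [-3.141, -0.001, 0.075]
wrist_force: [-0.2, 0.2, -1.6]
gripper_width: 0.218
finger_force: 78.8
```

Run:
```python
from h import *
x,y=jw(-113.5,40.6); go(x,y,12,JY,n=1)
```

```text
at [378.2 289.4  29.9] rot [-3.141e+00 -1.000e-03  7.500e-02] d [ -0.1  -1.7 -17.9] n 1
[[-0.2, 1.7, 17.9, np.float64(0.001)]]
```

>>> servo_tool([
  [0, 1.5, 5, 0],
  [0, 0, 5, 0],
  [0, 0, 4, 0],
  [0, 0, 2, 0],
  [0, 0, 1.5, 0],
  [0, 0, 0, 0],
  [0, 0, 0, 0],
  [0, 0, 0, 0],
])

```text
time_s: 43.85
ee_pos: [0.3777, 0.2879, 0.0118]
tcp_rot: [-3.141, -0.0, 0.076]
wrist_force: [0.4, -0.6, -0.3]
gripper_width: 0.219
finger_force: 78.8
```

>>> servo_tool([
  [5, 0, 0, 0],
  [5, 0, 0, 0],
  [5, 0, 0, 0],
  [5, 0, 0, 0],
  [5, 0, 0, 0],
  [5, 0, 0, 0],
  [5, 0, 0, 0],
  [0, 0, 0, 0],
  [0, 0, 0, 0],
])

```text
time_s: 44.75
ee_pos: [0.4125, 0.2904, 0.0116]
tcp_rot: [3.142, 0.0, 0.076]
wrist_force: [0.0, -1.7, -1.3]
gripper_width: 0.214
finger_force: 78.8
```

>>> servo_tool([
  [5, 0, 0.3, 0],
  [5, 0, 0, 0],
  [4, 0, 0, 0],
  [3, 0, 0, 0],
  [3, 0, 0, 0],
  [2, 0, 0, 0],
  [0, 0, 0, 0],
  [0, 0, 0, 0],
])

```text
time_s: 45.55
ee_pos: [0.4343, 0.2921, 0.0113]
tcp_rot: [3.142, 0.0, 0.076]
wrist_force: [-0.4, 0.2, -1.3]
gripper_width: 0.217
finger_force: 78.8
```

>>> servo_tool([
  [1, 0, 0, 0],
  [1, 0, 0, 0],
  [1, 0, 0, 0],
  [0, 0, 0, 0],
  [0, 0, 0, 0],
])

```text
time_s: 46.05
ee_pos: [0.4373, 0.2923, 0.0113]
tcp_rot: [3.142, 0.0, 0.076]
wrist_force: [-0.4, -0.8, -1.3]
gripper_width: 0.214
finger_force: 78.9
```

>>> servo_tool([
  [1, 0, 0, 0],
  [1, 0, 0.5, 0],
  [0, 0, 0, 0],
  [0, 0, 0, 0],
])

```text
time_s: 46.45
ee_pos: [0.4374, 0.2921, 0.0105]
tcp_rot: [3.14, 0.004, 0.077]
wrist_force: [-5.2, 0.1, 1.8]
gripper_width: 0.214
finger_force: 79.1
```

>>> servo_tool([
  [0, 0, 0, 0],
  [0, 0, 0, 0],
  [0, 0, 0, 0],
  [0, 0, 0, 0],
  [0, 0, -15, 0],
  [0, 0, -25, 0],
  [0, 0, -30, 0],
  [0, 0, -40, 0],
  [-20, 0, -40, 0],
  [-10, 0, -10, 0],
  [0, 0, 0, 0],
  [0, 0, 0, 0],
], grip=45)

```text
time_s: 47.65
ee_pos: [0.4095, 0.29, 0.1702]
tcp_rot: [3.141, 0.0, 0.076]
wrist_force: [0.3, 0.3, -0.4]
gripper_width: 0.526
finger_force: 0.0
```

Run:
```python
from h import *
st,img,P,m=cloud("wrist"); bays(P,img); dial(P,img); rollers(P,img); print(st["time_s"])
go(*jw(53,40),160,JY,n=4)
```

```text
bay 0 plate 5677 [[-62.8, -61.5], [-18.0, -38.0], [11.8, -18.3]] z 19.7
   block jig [-52.8 -40. ] [20.2 20.2] 89.99 expected x -53
bay 1 plate 5909 [[-63.0, 18.5], [-19.4, 39.9], [11.6, 61.5]] z 19.8
   block jig [-52.8  40.2] [19.2 20.1] 89.96 expected x -53
dial ((498.1202087402344, 134.29554748535156), (38.82442855834961, 11.95107650756836), 4.495462417602539)
roller px [ 168  102   43   29 1104] [476.1 373.8  71.5] [467.5 361.8  66.2] [484.3 386.2  74.3]
47.65
at [409.4 289.8 169.6] rot [3.141e+00 1.000e-03 7.600e-02] d [134.7   9.7  -9.6] n 4
[[33.8, 0.1, 2.4, np.float64(0.0)], [33.8, 0.1, 2.4, np.float64(0.0)], [33.8, 0.1, 2.4, np.float64(0.0)], [33.8, 0.1, 2.4, np.float64(0.0)]]
```

Both plates home (blocks at jig x -52.8, expected -53). Now close clip 1.

>>> servo_tool([
  [34.5, 0, 2, 0],
  [34.5, 0, 2, 0],
  [34.5, 0, 2, 0],
  [35, 0, 3, 0],
  [0, 0, 0, 0],
  [0, 0, 0, 0],
])

```text
time_s: 48.3
ee_pos: [0.5476, 0.2997, 0.1592]
tcp_rot: [3.14, 0.003, 0.074]
wrist_force: [-1.2, 0.5, -0.5]
gripper_width: 0.528
finger_force: 0.0
```

Run:
```python
from h import *
st,img,P,m=cloud("wrist"); rollers(P,img)
go(*jw(57,40),45,JY,n=5)
```

```text
roller px [ 302  225   41   29 1158] [552.2 300.3  83.2] [541.6 288.2  73.1] [559.2 312.5  86.2]
roller px [ 433  225   48   30 1289] [557.6 222.1  82.9] [547.5 208.3  67.6] [565.2 233.   86.2]
roller px [183 320  33  26 647] [480.4 377.4  71.2] [468.5 366.1  63.2] [485.8 386.3  74.2]
at [546.8 300.1 159.8] rot [3.14e+00 3.00e-03 7.50e-02] d [   1.3   -0.4 -114.8] n 5
[[0.3, 0.1, 23.0, np.float64(0.0)], [0.3, 0.1, 23.0, np.float64(0.0)], [0.3, 0.1, 23.0, np.float64(0.0)], [0.3, 0.1, 23.0, np.float64(0.0)], [0.3, 0.1, 23.0, np.float64(0.0)]]
```

>>> servo_tool([
  [3.5, 0, 23, 0],
  [0, 0, 23, 0],
  [0, 0, 23, 0],
  [0, 0, 23, 0],
  [0, 0, 13, 0],
  [0, 0, 10, 0],
  [0, 0, 0, 0],
  [0, 0, 0, 0],
])

```text
time_s: 49.15
ee_pos: [0.5514, 0.3012, 0.0475]
tcp_rot: [-3.141, -0.001, 0.076]
wrist_force: [0.8, -0.0, -0.1]
gripper_width: 0.525
finger_force: 0.0
```

>>> servo_tool([
  [0, 0, 0, 0],
  [0, 0, 0, 0],
  [0, 0, 0, 0],
  [0, 0, 0, 0],
  [0, 0, 0, 0],
  [0, 0, 0, 0],
  [0, 0, 0, 0],
], grip=0, force=40)

```text
time_s: 49.85
ee_pos: [0.5522, 0.3008, 0.0479]
tcp_rot: [-3.141, -0.002, 0.075]
wrist_force: [0.2, -1.7, 5.8]
gripper_width: 0.271
finger_force: 42.6
```

>>> servo_tool([
  [-7, 0, -3.5, 0],
  [-6.2, 0, -2.1, 0],
  [-6.4, 0, -1.3, 0],
  [-6.6, 0, -0.5, 0],
  [-6.5, 0, 0.3, 0],
  [-6.5, 0, 1.2, 0],
  [-6.2, 0, 2, 0],
  [-6, 0, 2.7, 0],
  [-5.6, 0, 3.5, 0],
  [-5.1, 0, 4.1, 0],
  [0, 0, 0, 0],
  [0, 0, 0, 0],
])

```text
time_s: 51.05
ee_pos: [0.4892, 0.296, 0.0423]
tcp_rot: [-3.141, -0.001, 0.076]
wrist_force: [-4.9, -3.9, 17.6]
gripper_width: 0.269
finger_force: 46.0
```

>>> servo_tool([
  [0, 0, 0, 0],
  [0, 0, 0, 0],
  [0, 0, 0, 0],
  [0, 0, 0, 0],
  [0, 0, -20, 0],
  [0, 0, -30, 0],
  [0, 0, -40, 0],
  [0, 0, -30, 0],
  [20, 30, 0, 0],
  [30, 30, 0, 0],
  [10, 20, 0, 0],
  [0, 0, 0, 0],
], grip=45)

```text
time_s: 52.25
ee_pos: [0.5573, 0.2164, 0.1602]
tcp_rot: [3.139, -0.001, 0.07]
wrist_force: [-0.7, -0.6, 0.7]
gripper_width: 0.525
finger_force: 0.0
```

Run:
```python
from h import *
st,img,P,m=cloud("wrist"); rollers(P,img); print(st["time_s"])
go(*jw(58.5,-40),47,JY,n=5)
```

```text
roller px [ 296  230   41   29 1159] [558.4 220.3  83.2] [548.2 208.3  71.7] [565.5 232.5  86.1]
roller px [175 323  38  27 790] [489.8 296.5  74.9] [476.6 284.4  66.2] [495.1 307.9  78.1]
roller px [ 55 325  42  27 950] [479.7 374.   71.3] [468.2 362.   60.7] [486.2 387.5  74.4]
52.25
at [555.8 219.  160.1] rot [3.141 0.    0.072] d [  -0.2    1.1 -113.1] n 5
[[-0.0, -0.2, 22.6, np.float64(-0.001)], [-0.0, -0.2, 22.6, np.float64(-0.001)], [-0.0, -0.2, 22.6, np.float64(-0.001)], [-0.0, -0.2, 22.6, np.float64(-0.001)], [-0.0, -0.2, 22.6, np.float64(-0.001)]]
```

Clip 1 is down on its plate (3.7 mm higher than empty, about 0.09 rad). Now clip 0.

>>> servo_tool([
  [1, -1, 23, -0.003],
  [0, 0, 23, 0],
  [0, 0, 23, 0],
  [0, 0, 23, 0],
  [0, 0, 13, 0],
  [0, 0, 8, 0],
  [0, 0, 0, 0],
  [0, 0, 0, 0],
])

```text
time_s: 53.1
ee_pos: [0.5564, 0.2225, 0.0482]
tcp_rot: [-3.141, -0.001, 0.079]
wrist_force: [-0.4, 0.6, 0.1]
gripper_width: 0.527
finger_force: 0.0
```

>>> servo_tool([
  [0, 0, 0, 0],
  [0, 0, 0, 0],
  [0, 0, 0, 0],
  [0, 0, 0, 0],
  [0, 0, 0, 0],
  [0, 0, 0, 0],
  [0, 0, 0, 0],
], grip=0)

```text
time_s: 53.8
ee_pos: [0.5573, 0.221, 0.0485]
tcp_rot: [3.141, -0.002, 0.078]
wrist_force: [1.7, -4.0, 6.1]
gripper_width: 0.267
finger_force: 43.1
```

>>> servo_tool([
  [-7, 0, -3.5, 0],
  [-6.2, 0, -2.1, 0],
  [-6.4, 0, -1.3, 0],
  [-6.6, 0, -0.5, 0],
  [-6.5, 0, 0.3, 0],
  [-6.5, 0, 1.2, 0],
  [-6.2, 0, 2, 0],
  [-6, 0, 2.7, 0],
  [-5.6, 0, 3.5, 0],
  [-5.1, 0, 4, 0],
  [0, 0, 0, 0],
  [0, 0, 0, 0],
])

```text
time_s: 55.0
ee_pos: [0.4944, 0.2162, 0.0427]
tcp_rot: [3.141, -0.001, 0.077]
wrist_force: [-3.8, -7.0, 15.1]
gripper_width: 0.266
finger_force: 44.6
```

>>> servo_tool([
  [0, 0, 0, 0],
  [0, 0, 0, 0],
  [0, 0, 0, 0],
  [0, 0, 0, 0],
  [0, 0, -20, 0],
  [0, 0, -30, 0],
  [0, 0, -40, 0],
  [-10, 0, -40, 0],
  [-40, 0, -10, 0],
  [-20, 0, 0, 0],
  [0, 0, 0, 0],
  [0, 0, 0, 0],
], grip=45)

```text
time_s: 56.2
ee_pos: [0.4244, 0.212, 0.1814]
tcp_rot: [-3.141, -0.001, 0.08]
wrist_force: [-0.2, -0.7, 0.3]
gripper_width: 0.52
finger_force: 0.0
```

Run:
```python
from h import *
st,img,P,m=cloud("wrist"); print(st["time_s"],st["ee_pos"]); rollers(P,img); dial(P,img); bays(P,img); cv2.imwrite("pics/w9.png",img)
```

```text
56.2 [0.42442692 0.21201937 0.18136891]
roller px [ 176  112   41   28 1063] [485.6 293.9  75.1] [476.8 282.3  68.4] [493.8 306.4  77.9]
roller px [ 307  113   39   27 1016] [491.6 215.3  75.2] [483.  203.6  70.3] [499.9 227.2  78.5]
roller px [  47  116   50   30 1250] [476.4 372.1  71. ] [466.1 361.1  60. ] [484.4 386.9  74.4]
dial ((498.1454772949219, 133.74969482421875), (38.88273620605469, 11.762447357177734), 4.687549591064453)
bay 0 plate 3922 [[-63.2, -61.8], [-28.5, -39.9], [11.2, -18.4]] z 19.7
   block jig [-52.7 -40.3] [20.1 19.4] 0.12 expected x -53
bay 1 plate 3812 [[-63.4, 18.2], [-27.2, 31.5], [11.3, 61.4]] z 19.8
   block jig [-52.5  40.1] [20.7 19.5] 89.87 expected x -53
```

View pics/w9.png

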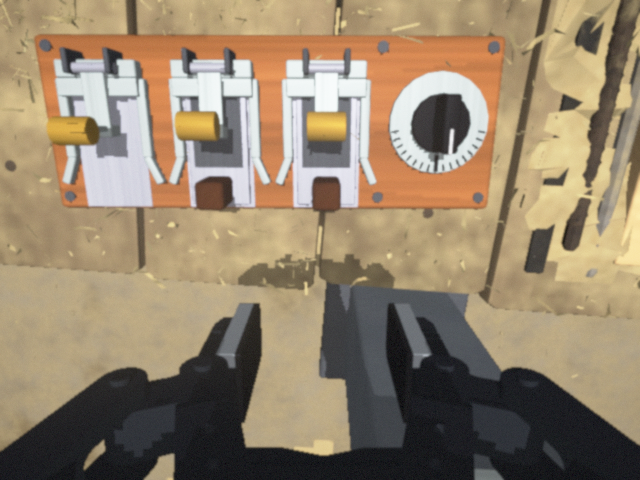

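Both plates are home in bays 0 and 1 (blocks at (327,192), (213,192)), and all three clips are down. The dial is at zero (4.69° against jig 4.28°, i.e. 0.007 rad) and the gripper is clear. Handing in.

```bash
python3 -c "
from plant import robot
print(robot.finish_job())"
```

```text
the job is handed in; nothing more can be done
None
```

I handed the job in at about 56 s: the dial reads zero to about 0.01 rad, both hone plates are home in bays 0 and 1, all three clips are down, and no other bench item was touched; `finish_job()` returned no verdict.

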